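# Key a grinding jar onto a sample mill's drive and give it one press-to-run pulse

## Robot

A 6-joint arm with a two-finger parallel gripper is mounted at the origin on a cart in front of the work surface, level with it; the furniture and walls round the work are solid. World frame = base frame: x ahead of the robot, y to its left, z up, the work surface at z = 0. Lengths are in mm, angles in rad, forces in N, time in s.
With the tool pointing down it reaches from about 275 to 750 mm from the base axis. Payload 10.2 kg.
Tool frame: the origin (TCP) lies midway between the tips of the shut fingers; the grasp point (between the pads) lies 19 mm behind it; x points along the fingers, y is the direction in which the jaws open and shut, and the axes are right-handed (so a half turn about x gives the same grasp; the last joint's range is limited). The gripper opens to 85 mm and grips with 20 to 120 N. Pads are 22 mm wide; open, the fingers measure 114 mm over their backs; the gripper's body (76 mm by 85 mm) begins 54 mm behind the grasp point. The pads swing forward as they close: fully open they stand 13 mm farther back than shut.
Start: joints at [1.072, 0.313, 1.498, -0, 1.331, -0.223], TCP at [142.979, 505.161, 193.094] pointing down, gripper open.
Joint ranges: [-2.94, 2.94], [-0.97, 2.17], [0.19, 2.56], [-1.23, 4.37], [0.02, 3.11], [-2.88, 2.88]. Speed limits (rad/s): [2.39, 2.39, 3.01, 3.14, 3.14, 3.14].

## Interface

Orientations are given as a unit quaternion [w, x, y, z].
In Python, from rig import sense, capture, get_calibration, finish_job gives the robot as it stands.
- The arm moves only by the tool jog_arm, never from a script. Its argument "increments" is a list of rows, each an object of numbers: "rx", "ry", "rz": the turn, a rotation vector about the tool's x, y, z in rad; "x", "y", "z": the shift along the tool's x, y, z in mm; "hand": the finger opening in mm, from 0 to 85.4. A call has 1 to 5 rows; each row shifts and turns the commanded pose from where the row before left it, along the tool's axes as they then stand; what a row does not reach is not made up. A row lasts 1/8 s, in which the tool goes at most 62.5 mm and 10.7 degrees, less where a joint would pass 70% of its speed; a pose out of reach is approached as far as the arm can. A call with a gripper value outside its range is refused whole. The fingers move at their own pace and stop on an object; "force" is the grip in N (left out, the last holds). Time passes only in rows, so rows that do not move let the fingers close. It gives the time, the measured TCP pose, the force and the opening at its end, in the units of the state.
- sense(): the state, without advancing time (a new reading comes with each control period).
- capture(name): name is "side" or "top" or "wrist"; returns the picture (384x512x3 uint8, red, green, blue); there is no depth.
- get_calibration(name): a dict with "camera_matrix" (3x3 intrinsics, pixels), "R" (3x3) and "t" (3): a world point X has camera coordinates R X + t; the wrist camera has in their place "T_tool_cam" (4x4, takes a point from camera to tool coordinates, whose origin is the TCP and whose axes are the tool frame's). Camera axes: x right, y down, z forward; pixel columns grow to the right and rows downward; lengths in mm; the calibration is good to about 2 mm. A picture is of the moment at which its call begins: read the wrist's pose just before it. get_calibration takes no time and is no camera call.
- finish_job(): hands the job in, once; it reports no verdict.
The state is a dict: "time_s": time; "joints": joint angles; "dq": joint speeds; "tau": joint torques, N m; "eef_pos": TCP position; "ee_rot": TCP orientation; "force": force on the tool from outside, world axes, zero at the start; "wrist_torque": the same for the moment, N m; "grip_width": opening from 0.0 (shut) to 1.0 (fully open).
Only numpy, scipy, OpenCV 4.12 (cv2) and the standard library are available. Lean on these libraries where they do the work, as an engineer would, in place of code of your own. Each camera call takes 0.05 s, during which the arm holds its last target.

## Task

Set the grinding jar upright in the round well of the sample mill and turn it under light pressure until the cross key under its foot drops fully home in the drive hub, which has stopped at an unknown angle. Then press the jar all the way down on the mill's sprung plate, hold it there for about a second to give it one pulse, and let it rise and stand free in the well, still fully home. Do not force the jar, do not tip it and leave the other things on the bench where they stand.

Things in the scene. Friction and masses are not known exactly. Their poses are not given: they have to be found in the camera images.
- grinding_jar: Loose upright grinding jar, 0.2 to 0.42 kg, 122 mm tall. From below: 0 to 8 mm a cross key, two bars along the jar's x and y, each 54 mm long, 10 mm wide; 8 to 30 mm dark foot, 62 mm diameter; steel body, 57 mm; 72 to 88 mm black lid, 65 mm; 88 to 122 mm a grip bar. The lid stays on. Origin: centre of the key's underside; z up the axis. The key is the same every quarter turn.
- jar_grip (a point): Middle of the grip bar on the jar's lid, on the jar's axis, 113 mm above the jar's origin, 9 mm below the bar's top and 25 mm above the lid. The black bar is 58 mm long along the jar's x and 20 mm wide along its y, with flat upright sides to pinch. Axes as the jar's.
- mill: Sample mill: a fixed white box 140 x 150 mm, 70 mm high, with an upright aluminium collar 89 mm across in the middle of its top; the collar is the well for the jar. Its front (knob and switch) is the mill's -x side. Origin: on the worktop below the well's axis; z up.
- mill_mouth (a point): Centre of the well's mouth, at the collar's top, 112 mm above the worktop. The well is 65 mm in diameter (the jar's foot is 62), flared to about 71 over its top 6 mm. An unkeyed jar's key rests on the hub's teeth 24.5 mm below the mouth; a keyed one stands 32 mm below it (a drop of 7.5 mm); keyed and fully pressed, 40 mm below.
- drive_seat (a point): Centre of the hub's slot bottom, on which a keyed jar stands; 80 mm above the worktop with the plate up. It sinks with the plate but does not turn with the hub; axes as the mill's. The steel hub in the well has four quarter-round teeth, 7.5 mm high, which leave a cross slot 16 mm wide and 57 mm across. The slot takes the key within about 5 degrees.
- mill_shaft (a point): Fixed point on the motor shaft under the hub, 66 mm above the worktop. The hub stopped at an angle that is different each time and not told in the state; as it is the same every quarter turn, a jar turned a quarter turn on it always meets the slot. Friction of about 0.2 N m holds the hub while a jar is turned on it with under about 12 N; pressed much harder, or once keyed, it turns with the jar.
- mill_plate (a joint): Travel of the sprung plate that carries the hub, in m: 0 up, 0.008 fully pressed. It takes about 7 N (the jar's weight included) to start it and about 12.5 N to hold it fully down (0.7 N per mm); the jar's weight alone does not move it. It rises again when let go.
- solvent_tin: Bystander: red and white tin, 45 x 72 x 124 mm, standing; origin at the centre of its underside.
- specimen_cup: Bystander: clear cup with an orange screw lid, 64 mm across, 63 mm high; origin at the centre of its underside.
- petri_dish: Bystander: flat petri dish, 57 mm across, 14 mm high; origin at the centre of its underside.
Things that resemble listed ones, but are neither listed nor needed, are in the scene too. Leave any purple or yellow look-alike of the grinding_jar alone.

How it is judged (in metres and radians):
On the way:
1. the keyed jar is pressed down until the sprung plate is fully depressed, and held there for at least half a second (z of grinding_jar in the frame of drive_seat between -0.004 and 0.003 m and horizontal distance between grinding_jar and drive_seat below 0.005 m and angle between grinding_jar's own z axis and vertical below 0.06 rad and value of joint mill_plate above 0.0068 m), for 0.5 s.
At the end, for the whole second after the job is handed in: the jar stands free, upright (within 0.06 rad) and at rest in the well with its key fully home in the drive hub (underside within 3 mm of the slot's bottom, within 5 mm of the axis), and the sprung plate is up (travel under 1.5 mm) (z of grinding_jar in the frame of drive_seat between -0.004 and 0.003 m and horizontal distance between grinding_jar and drive_seat below 0.005 m and angle between grinding_jar's own z axis and vertical below 0.06 rad and value of joint mill_plate below 0.0015 m and linear speed of grinding_jar below 0.02 m/s); the robot touches nothing.
It fails at once if the jar is tipped by more than 0.6 rad (angle between grinding_jar's own z axis and vertical above 0.6 rad).
It fails at once if the jar is forced onto the mill with more than 90 N (contact force between grinding_jar and mill above 90 N).
It fails at once if another thing on the bench is pushed more than 4 cm (distance of any of solvent_tin, specimen_cup, petri_dish from where it was at the start of the episode above 0.04 m).
It also fails if it takes over 58 s, if anything falls off the work surface, if the arm or the gripper's body presses on something with over 40 N, if the wrist force passes 120 N, or if a joint passes its speed limit or range.

## Working session

There is one attempt and no reset: what is moved stays moved. The work goes in short steps, Python scripts to look and compute and a tool call to move; the robot and the scene stay as the last step left them, time stands still between calls to the robot, and variables do not carry over. Pictures are saved under pics/ and viewed, and the job is handed in when it is done.

Besides the shell and the picture viewer there is one more tool, called after "Call:" as a command line: name --argument value ..., lists and objects as JSON in quotes. jog_arm: Moves the arm, as the interface text tells. Its arguments: {"type":"object","properties":{"increments":{"type":"array","items":{"type":"object","properties":{"rx":{"type":"number"},"ry":{"type":"number"},"rz":{"type":"number"},"x":{"type":"number"},"y":{"type":"number"},"z":{"type":"number"},"hand":{"type":"number"}}}},"force":{"type":"number"}},"required":["increments"]}

```bash
mkdir -p pics; python3 - <<'E'
from rig import *
import cv2
print(sense())
for n in ["side","top","wrist"]:
    im=capture(n); cv2.imwrite(f"pics/{n}0.png",im[:,:,::-1]); print(n,get_calibration(n))
E
```

```text
{'time_s': 0.0, 'joints': array([ 1.07158931e+00,  3.13441407e-01,  1.49846328e+00, -1.56290534e-05,
        1.33099253e+00, -2.23379599e-01]), 'dq': array([-0.00025735,  0.00070048, -0.00099753, -0.00091294, -0.00072005,
        0.00131641]), 'tau': array([-1.42454319e-03, -4.12261641e+01, -2.59737897e+01, -2.20881307e-04,
        4.14822440e-03,  1.46281604e-05]), 'eef_pos': array([142.83139171, 504.86997884, 192.52964494]), 'ee_rot': array([ 0.70023479,  0.0967762 ,  0.70055083, -0.0976429 ]), 'force': array([ 1.09446645e-04, -1.92494106e-01, -4.69442608e-01]), 'wrist_torque': array([ 0.04386306, -0.00944064, -0.06075801]), 'grip_width': 0.999968346368106}
side {'camera_matrix': array([[397.07479867,   0.        , 254.65904797],
       [  0.        , 397.07479867, 193.38734378],
       [  0.        ,   0.        ,   1.        ]]), 'R': array([[-0.99483012, -0.10039367,  0.01530191],
       [-0.08546245,  0.74625225, -0.66015434],
       [ 0.05485623, -0.65804916, -0.7509741 ]]), 't': array([ 502.5516243 ,   96.89040452, 1051.59942547])}
top {'camera_matrix': array([[366.59259609, 
[... 177 characters left out ...]
24098 ],
       [-0.99648612, -0.01958615, -0.08143578],
       [ 0.08116906,  0.01404895, -0.99660133]]), 't': array([   4.85110842,  523.14798496, 1001.4091426 ])}
wrist {'camera_matrix': array([[306.50344701,   0.        , 257.03990127],
       [  0.        , 306.50344701, 194.25196255],
       [  0.        ,   0.        ,   1.        ]]), 'T_tool_cam': array([[-6.36356975e-04, -2.83950879e-01,  9.58838617e-01,
        -1.80517686e+02],
       [ 9.99999640e-01,  3.56642228e-04,  7.69290689e-04,
         2.16658295e-01],
       [-5.60403108e-04,  9.58838762e-01,  2.83950550e-01,
        -7.34071104e+01],
       [ 0.00000000e+00,  0.00000000e+00,  0.00000000e+00,
         1.00000000e+00]])}
```

View pics/side0.png

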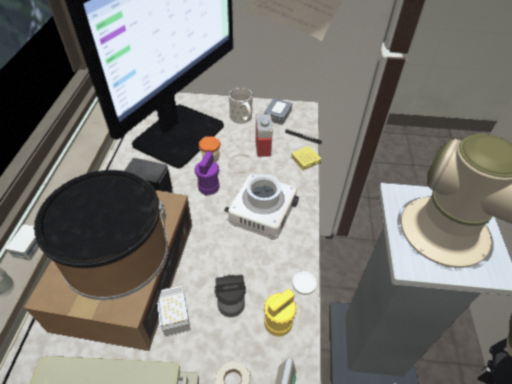

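View pics/top0.png

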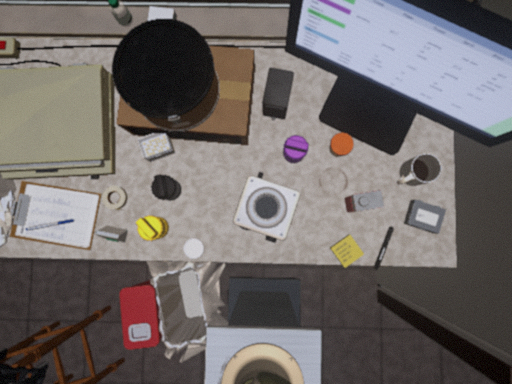

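View pics/wrist0.png

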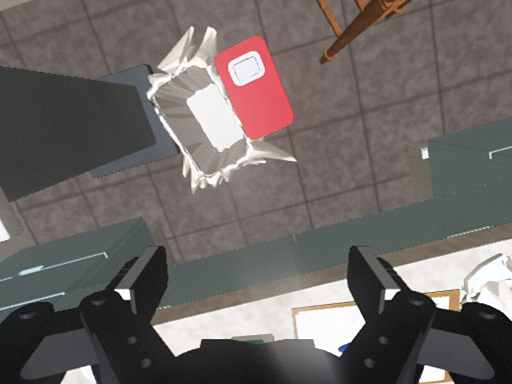

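```bash
python3 - <<'E'
import cv2,numpy as np
a=cv2.imread("pics/top0.png");b=cv2.imread("pics/side0.png")
f=lambda im,x,y,w:cv2.resize(im[y-w//2:y+w//2,x-w//2:x+w//2],(390,390),interpolation=cv2.INTER_CUBIC)
cv2.imwrite("pics/c1.png",np.hstack([f(a,166,187,60),f(b,232,295,80)]))
cv2.imwrite("pics/c2.png",np.hstack([f(a,268,208,80),f(b,263,200,90)]))
E
```

```text
(no output)
```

View pics/c1.png

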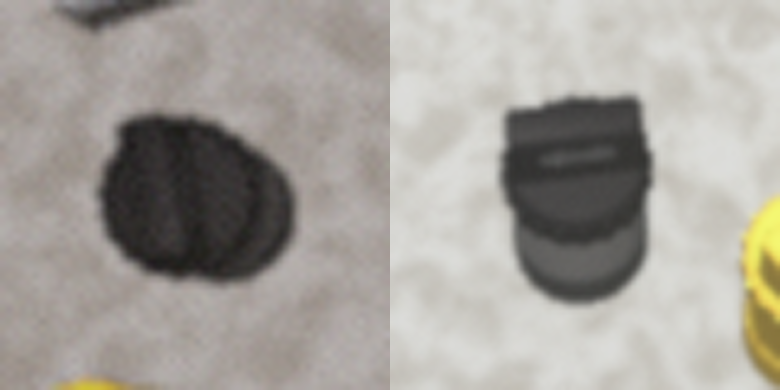

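View pics/c2.png

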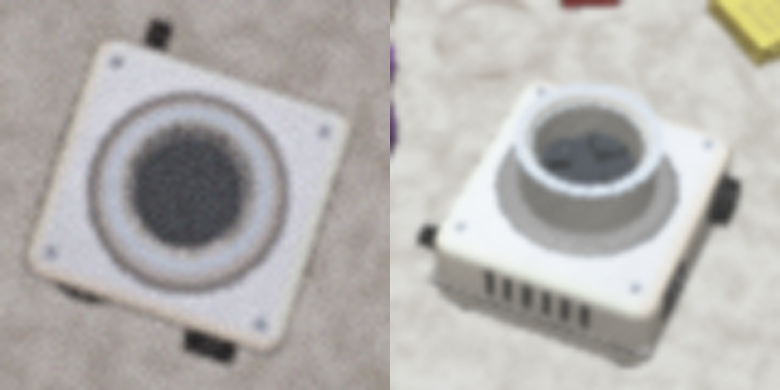

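```bash
cat > h.py <<'E'
from rig import *
import cv2,numpy as np
from scipy.optimize import minimize
from scipy.spatial.transform import Rotation as Ro
def Rq(q): return Ro.from_quat(np.r_[q[1:],q[0]]).as_matrix()
def proj(n,P,s=None):
    c=get_calibration(n);P=np.atleast_2d(P)
    if n=="wrist":
        T=c["T_tool_cam"]; R=Rq(s["ee_rot"]); Xt=(P-s["eef_pos"])@R; X=(Xt-T[:3,3])@T[:3,:3]
    else: X=P@np.array(c["R"]).T+c["t"]
    p=X@c["camera_matrix"].T; return p[:,:2]/p[:,2:]
def ray(n,uv,z,s=None):
    c=get_calibration(n); d=np.linalg.inv(c["camera_matrix"])@np.r_[uv,1]
    if n=="wrist":
        T=c["T_tool_cam"];R=Rq(s["ee_rot"]);o=R@T[:3,3]+s["eef_pos"];d=R@T[:3,:3]@d
    else: o=-c["R"].T@c["t"];d=c["R"].T@d
    return o+d*(z-o[2])/d[2]
def circ(r,z,n=48):
    a=np.linspace(0,2*np.pi,n,endpoint=False);return np.c_[r*np.cos(a),r*np.sin(a),0*a+z]
def box(l,w,z): return np.array([[l,w,z],[-l,w,z],[-l,-w,z],[l,-w,z]])/[2,2,1]
PARTS=[np.r_[circ(31,8),circ(31,30)],np.r_[circ(28.5,30),circ(28.5,72)],np.r_[circ(32.5,72),circ(32.5,88)],np.r_[box(58,20,88),box(58,20,122)]]
def pose(P,x,y,yaw,z=0):
    c,s=np.cos(yaw),np.sin(yaw);return P@np.array([[c,-s,0],[s,c,0],[0,0,1]]).T+[x,y,z]
K=8
def render(n,p,x0,y0,w,s=None,z=0):
    m=np.zeros((w*K,w*K),np.uint8)
    for P in PARTS:
        q=(proj(n,pose(P,*p,z),s)-[x0-.5,y0-.5])*K
        h=cv2.convexHull(np.round(q).astype(np.int32)); cv2.fillConvexPoly(m,h,255)
    return cv2.resize(m,(w,w),interpolation=cv2.INTER_AREA)/255.
E
python3 - <<'E'
from h import *
W=80
ob={}
for n,c in [("top",(166,187)),("side",(231,295))]:
    im=cv2.imread(f"pics/{n}0.png"); x0,y0=c[0]-W//2,c[1]-W//2
    g=im[y0:y0+W,x0:x0+W].max(2).astype(float)
    m=np.clip((130-g)/50,0,1)
    lab=cv2.connectedComponents((m>.4).astype(np.uint8))[1]; l=lab[W//2,W//2]
    k=cv2.dilate((lab==l).astype(np.uint8),np.ones((3,3)))
    ob[n]=(m*k,x0,y0); print(n,(m*k).sum())
r=ray("top",(166,187),80);print(r, ray("side",(231,295),60))
def cost(p,ns):
    return sum(((render(n,p,ob[n][1],ob[n][2],W)-ob[n][0])**2).sum() for n in ns)
for ns in (["top"],["side"],["top","side"]):
  best=None
  for yaw in np.arange(0,np.pi,np.pi/8):
    f=lambda v:cost([v[0],v[1],v[2]/30],ns)
    o=minimize(f,[r[0],r[1],yaw*30],method="Nelder-Mead",options=dict(initial_simplex=[[r[0]+a,r[1]+b,yaw*30+c] for a,b,c in [(0,0,0),(12,0,0),(0,12,0),(0,0,6)]],xatol=.1,fatol=.1))
    if best is None or o.fun<best.fun: best=o
  print(ns,best.x[:2],best.x[2]/30,best.fun)
E
```

```text
top 602.28
side 978.72
[531.92799867 263.48493009  80.        ] [529.29991024 276.56650433  60.        ]
['top'] [532.23857446 270.78242522] 0.11315716736320734 20.269310572856593Traceback (most recent call last):
  File "<stdin>", line 18, in <module>
    res = _minimize_neldermead(fun, x0, args, callback, bounds=bounds,
                               **options)
    fxe = func(xe)
    fx = function(np.copy(x), *(wrapper_args + args))
  File "<stdin>", line 17, in <lambda>
  File "<stdin>", line 13, in cost
  File "<stdin>", line 13, in <genexpr>
  File "h.py", line 28, in render
    q=(proj(n,pose(P,*p,z),s)-[x0-.5,y0-.5])*K
       ~~~~^^^^^^^^^^^^^^^^^^
  File "h.py", line 7, in proj
    c=get_calibration(n);P=np.atleast_2d(P)
ValueError: time passes only in moves, steps and waits
```

```bash
sed -i 's/c=get_calibration(n)/c=CAL(n)/; s/^import cv2/import cv2,functools\nCAL=functools.cache(get_calibration)\nimport cv2/' h.py; cat > fit.py <<'E'
from h import *
W=80
ob={}
for n,c in [("top",(166,187)),("side",(231,295))]:
    im=cv2.imread(f"pics/{n}0.png"); x0,y0=c[0]-W//2,c[1]-W//2
    g=im[y0:y0+W,x0:x0+W].max(2).astype(float)
    m=np.clip((130-g)/50,0,1)
    lab=cv2.connectedComponents((m>.4).astype(np.uint8))[1]; l=lab[W//2,W//2]
    k=cv2.dilate((lab==l).astype(np.uint8),np.ones((3,3)))
    ob[n]=(m*k,x0,y0)
r=[532,270]
def cost(p,ns):
    return sum(((render(n,p,ob[n][1],ob[n][2],W)-ob[n][0])**2).sum() for n in ns)
for ns in (["top"],["side"],["top","side"]):
  best=None
  for yaw in np.arange(0,np.pi,np.pi/8):
    f=lambda v:cost([v[0],v[1],v[2]/30],ns)
    o=minimize(f,[r[0],r[1],yaw*30],method="Nelder-Mead",options=dict(initial_simplex=[[r[0]+a,r[1]+b,yaw*30+c] for a,b,c in [(0,0,0),(12,0,0),(0,12,0),(0,0,6)]],xatol=.1,fatol=.1))
    if best is None or o.fun<best.fun: best=o
  print(ns,best.x[:2],best.x[2]/30,best.fun)
p=[*best.x[:2],best.x[2]/30]
out=[]
for n in ("top","side"):
    im=cv2.resize(cv2.imread(f"pics/{n}0.png"),None,fx=5,fy=5,interpolation=cv2.INTER_CUBIC)
    for P in PARTS:
        h=cv2.convexHull(((proj(n,pose(P,*p))+.5)*5).astype(np.int32)); cv2.polylines(im,[h],True,(0,255,0),1)
    q=((proj(n,pose(box(58,20,122),*p))+.5)*5).astype(np.int32); cv2.polylines(im,[q],True,(0,0,255),1)
    x,y=ob[n][1:]; out.append(im[y*5:y*5+400,x*5:x*5+400])
cv2.imwrite("pics/fit.png",np.hstack(out))
E
python3 fit.py
```

```text
['top'] [532.38591331 270.66366618] 0.1277413701690181 19.947655824682812
['side'] [531.51406879 272.09490234] 3.309592483748914 108.75072510572856
['top', 'side'] [532.27073886 271.24706279] 0.20028783589907106 133.16141822376008
```

```bash
cat > mill.py <<'E'
from h import *
# initial mill guess
print(ray("top",(267,207),112),ray("side",(264,193),112))
import sys
p=[float(a) for a in sys.argv[1:4]]
out=[]
for n,(x,y) in (("top",(227,168)),("side",(223,160))):
    im=cv2.resize(cv2.imread(f"pics/{n}0.png"),None,fx=5,fy=5,interpolation=cv2.INTER_CUBIC)
    for P,c in ((circ(44.5,112),(0,255,0)),(circ(35.5,112),(0,0,255)),(circ(44.5,70),(255,255,0)),(box(140,150,70),(255,0,0)),(circ(28.5,87.5),(0,255,255))):
        q=((proj(n,pose(P,*p))+.5)*5).astype(np.int32); cv2.polylines(im,[q],True,c,1)
    out.append(im[y*5:y*5+400,x*5:x*5+400])
cv2.imwrite("pics/mill%s.png"%sys.argv[4],np.hstack(out))
E
python3 mill.py 479 -5 0.3 a
```

```text
[482.95122836  -4.1015429  112.        ] [481.41230335  23.09519427 112.        ]
```

View pics/fit.png

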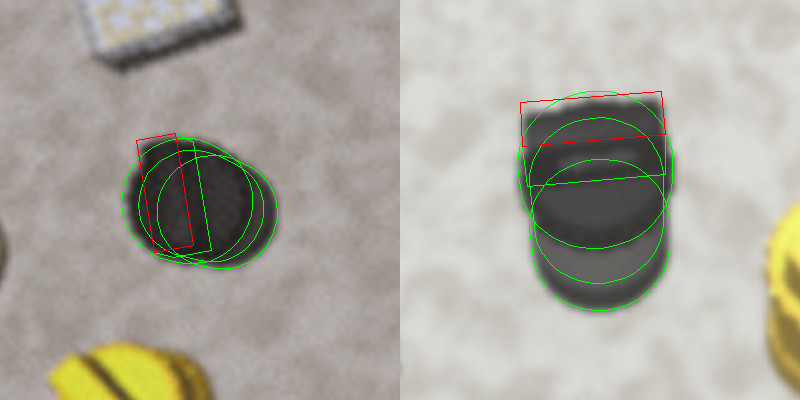

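View pics/milla.png

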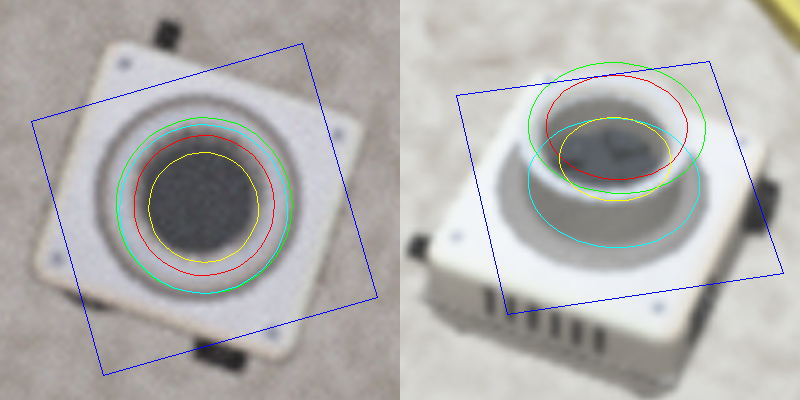

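```bash
python3 mill.py 487 2 -0.3 b
```

```text
[482.95122836  -4.1015429  112.        ] [481.41230335  23.09519427 112.        ]
```

View pics/millb.png

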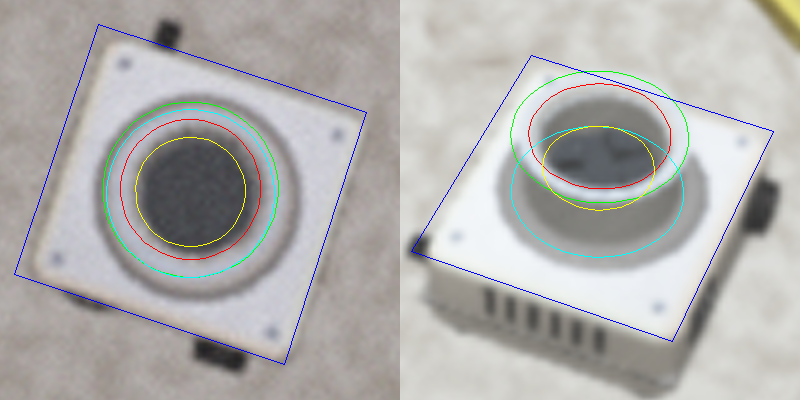

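```bash
cat >> h.py <<'E'
def plan(x,y,z,yaw=None):
    """yaw: world angle of tool y axis (mod pi); prints tool-frame shift total & rx"""
    s=sense();R=Rq(s["ee_rot"]);p=s["eef_pos"]
    d=R.T@(np.array([x,y,z])-p); cur=np.arctan2(R[1,1],R[0,1])
    out=dict(pos=p.round(1),shift=d.round(1),cur=round(cur,3),j6=round(s["joints"][5],2))
    if yaw is not None:
        e=(yaw-cur+np.pi/2)%np.pi-np.pi/2
        out["rx"]=round(-e,3) # tool x points down
    out["tilt"]=R[:,0].round(3); print(out,"t",s["time_s"]); print(R.round(3).tolist())
E
python3 -c "
from h import *
plan(486,-1,250,0.16+np.pi/2)"
```

```text
{'pos': array([142.9, 505. , 192.7]), 'shift': array([ -57. , -393.5,  467.9]), 'cur': np.float64(1.295), 'j6': np.float64(-0.22), 'rx': np.float64(-0.436), 'tilt': array([-0.   , -0.001, -1.   ])} t 0.15
[[-0.0, 0.272, 0.962], [-0.001, 0.962, -0.272], [-1.0, -0.001, -0.0]]
```

Call:
jog_arm --increments '[{"x": -5,"y": -33,"z": 39},{"x": -5,"y": -33,"z": 39},{"x": -5,"y": -33,"z": 39},{"x": -5,"y": -33,"z": 39},{"x": -5,"y": -33,"z": 39}]'

```text
schema error: expected keys rx, ry, rz, x, y, z, hand
```

Call:
jog_arm --increments '[{"x": -5,"y": -33,"z": 39},{"x": -5,"y": -33,"z": 39},{"x": -5,"y": -33,"z": 39},{"x": -5,"y": -33,"z": 39},{"x": -5,"y": -33,"z": 39}]'

```text
schema error: expected keys rx, ry, rz, x, y, z, hand
```

Call:
jog_arm --increments '[{"x": -5,"y": -33,"z": 39},{"x": -5,"y": -33,"z": 39},{"x": 0}]'

```text
schema error: expected keys rx, ry, rz, x, y, z, hand
```

```bash
python3 - <<'E'
from h import *
import pickle
s=sense();im=capture("wrist");pickle.dump(s,open("w1.pkl","wb"))
cv2.imwrite("pics/w1.png",im[:,:,::-1])
plan(486,-1,200,0.16+np.pi/2);print(s["force"],s["joints"])
E
```

```text
{'pos': array([142.9, 505. , 192.8]), 'shift': array([  -7. , -393.4,  467.9]), 'cur': np.float64(1.295), 'j6': np.float64(-0.22), 'rx': np.float64(-0.436), 'tilt': array([-0.   , -0.001, -1.   ])} t 0.2
[[-0.0, 0.272, 0.962], [-0.001, 0.962, -0.272], [-1.0, -0.001, -0.0]]
[0.46480972 0.09145634 0.67551633] [ 1.07160679e+00  3.13292165e-01  1.49822135e+00 -2.36145676e-05
  1.33098117e+00 -2.23403983e-01]
```

View pics/w1.png

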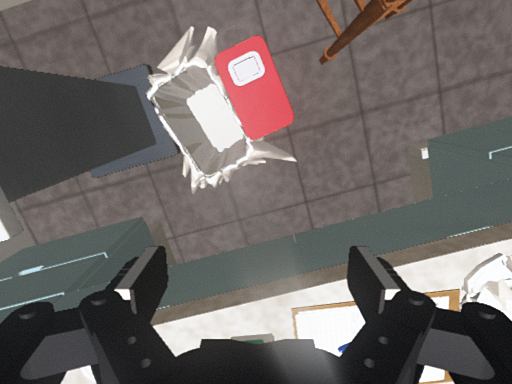

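All seven keys are required in each row.

Call:
jog_arm --increments '[{"x": -5,"y": -33,"z": 39,"rx": 0,"ry": 0,"rz": 0,"hand": 85},{"x": -5,"y": -33,"z": 39,"rx": 0,"ry": 0,"rz": 0,"hand": 85},{"x": -5,"y": -33,"z": 39,"rx": 0,"ry": 0,"rz": 0,"hand": 85},{"x": -5,"y": -33,"z": 39,"rx": 0,"ry": 0,"rz": 0,"hand": 85},{"x": -5,"y": -33,"z": 39,"rx": 0,"ry": 0,"rz": 0,"hand": 85}]'

```text
time_s: 0.82
eef_pos: [286.3, 291.9, 218.3]
ee_rot: [0.7, 0.097, 0.7, -0.097]
force: [0.4, 0.3, 0.9]
grip_width: 0.996
```

Call:
jog_arm --increments '[{"x": -5,"y": -33,"z": 39,"rx": 0,"ry": 0,"rz": 0,"hand": 85},{"x": -5,"y": -33,"z": 39,"rx": 0,"ry": 0,"rz": 0,"hand": 85},{"x": -5,"y": -33,"z": 39,"rx": 0,"ry": 0,"rz": 0,"hand": 85},{"x": -5,"y": -33,"z": 39,"rx": 0,"ry": 0,"rz": 0,"hand": 85},{"x": -5,"y": -33,"z": 39,"rx": 0,"ry": 0,"rz": 0,"hand": 85}]'

```text
time_s: 1.45
eef_pos: [429.0, 79.9, 243.3]
ee_rot: [0.7, 0.097, 0.7, -0.097]
force: [1.9, 0.8, 0.3]
grip_width: 0.998
```

Call:
jog_arm --increments '[{"x": -5,"y": -33,"z": 39,"rx": 0,"ry": 0,"rz": 0,"hand": 85},{"x": -5,"y": -33,"z": 39,"rx": 0,"ry": 0,"rz": 0,"hand": 85},{"x": 0,"y": 0,"z": 0,"rx": 0,"ry": 0,"rz": 0,"hand": 85}]'

```text
time_s: 1.82
eef_pos: [486.5, -5.7, 252.6]
ee_rot: [0.7, 0.098, 0.7, -0.099]
force: [-0.0, 0.1, -0.3]
grip_width: 0.995
```

```bash
python3 - <<'E'
from h import *
import pickle
s=sense();im=capture("wrist");pickle.dump(s,open("w1.pkl","wb"))
cv2.imwrite("pics/w2.png",im[:,:,::-1])
plan(486,-1,200,0.16+np.pi/2);print(s["force"],s["joints"])
E
```

```text
{'pos': array([485.6,  -4.2, 252.6]), 'shift': array([52.6,  3.2, -0.5]), 'cur': np.float64(1.293), 'j6': np.float64(-1.54), 'rx': np.float64(-0.438), 'tilt': array([-0.001,  0.   , -1.   ])} t 1.875
[[-0.001, 0.274, 0.962], [0.0, 0.962, -0.274], [-1.0, 0.0, -0.001]]
[-0.04529407  0.05351488 -0.32167045] [-2.52968528e-01  1.89410007e-01  1.50133298e+00 -3.17327453e-04
  1.45147213e+00 -1.54434495e+00]
```

View pics/w2.png

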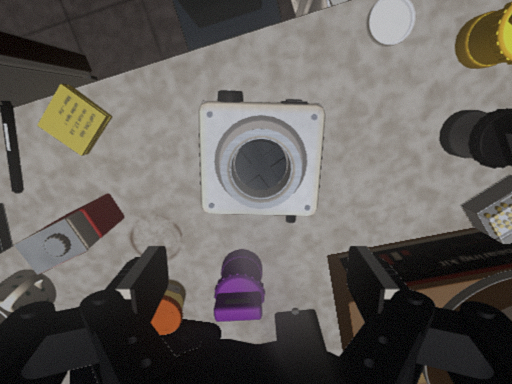

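```bash
cat > wm.py <<'E'
from h import *
import pickle,sys
p=[float(a) for a in sys.argv[1:4]]; hub=float(sys.argv[4])
s=pickle.load(open("w1.pkl","rb"))
F=5
im=cv2.resize(cv2.imread("pics/w2.png"),None,fx=F,fy=F,interpolation=cv2.INTER_CUBIC)
raw=im.copy()
def slot(z):
    return [np.array([[-28.5,a,z],[28.5,a,z]]) for a in (-8,8)]+[np.array([[a,-28.5,z],[a,28.5,z]]) for a in (-8,8)]
L=[(circ(44.5,112),(0,255,0)),(circ(35.5,112),(0,0,255)),(circ(32.5,106),(255,0,255)),(box(140,150,70),(255,0,0)),(circ(28.5,87.5),(0,255,255))]
for P,c in L: cv2.polylines(im,[((proj("wrist",pose(P,*p),s)+.5)*F).astype(np.int32)],True,c,1)
for S in slot(87.5): cv2.polylines(im,[((proj("wrist",pose(S,p[0],p[1],hub),s)+.5)*F).astype(np.int32)],True,(0,255,255),1)
w=70;x,y=262-w,160-w
cv2.imwrite("pics/wm%s.png"%sys.argv[5],cv2.resize(im[y*F:(y+2*w)*F,x*F:(x+2*w)*F],(590,590)))
w=36;x,y=262-w,166-w
cc=raw[y*F:(y+2*w)*F,x*F:(x+2*w)*F]; cc=cv2.convertScaleAbs(cc,alpha=1.6)
c2=im[y*F:(y+2*w)*F,x*F:(x+2*w)*F]
cv2.imwrite("pics/wh%s.png"%sys.argv[5],np.hstack([cc,cv2.convertScaleAbs(c2,alpha=1.6)]))
for u in ((265,167),):print(ray("wrist",u,112,s),ray("wrist",(263,168),87.5,s))
E
python3 wm.py 486 -1 -0.3 0.5 a
```

```text
[480.59711763   5.19695743 112.        ] [486.00901019   1.95098032  87.5       ]
```

View pics/wma.png

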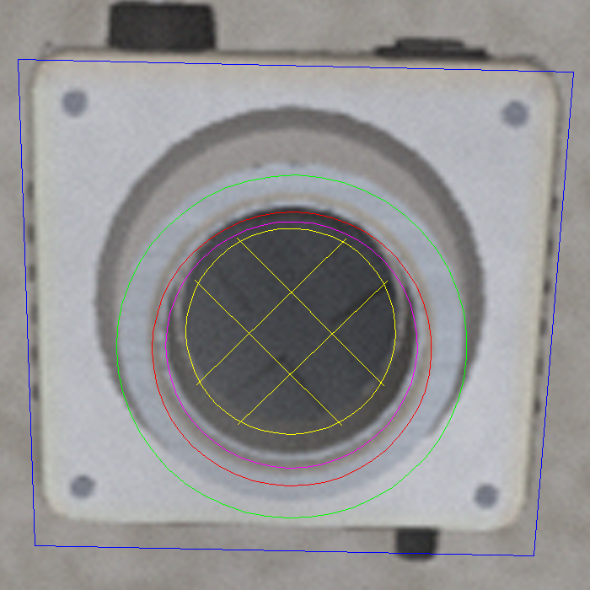

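View pics/wha.png

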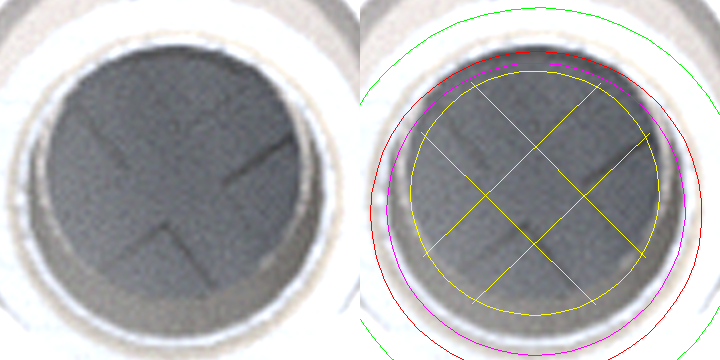

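```bash
python3 wm.py 483 -1.3 -0.3 0.335 b
```

```text
[480.59711763   5.19695743 112.        ] [486.00901019   1.95098032  87.5       ]
```

View pics/wmb.png

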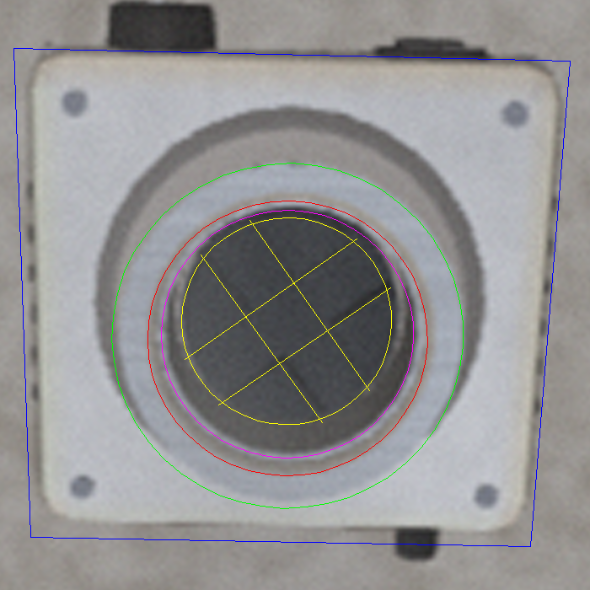

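View pics/whb.png

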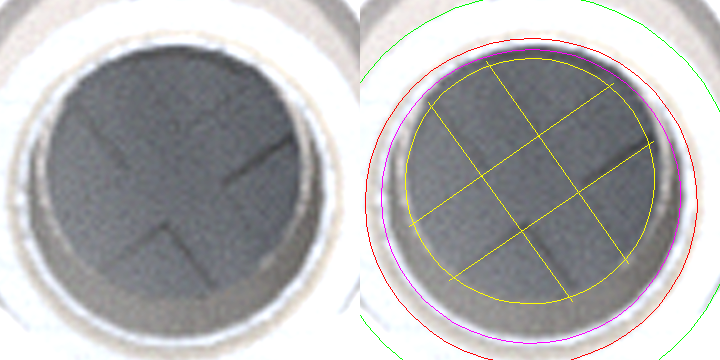

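```bash
python3 -c "
from h import *
plan(532,271,240,0.16+np.pi/2)"
```

```text
{'pos': array([485.6,  -4.2, 252.6]), 'shift': array([ 12.6, 277.4, -30.9]), 'cur': np.float64(1.293), 'j6': np.float64(-1.54), 'rx': np.float64(-0.438), 'tilt': array([-0.001,  0.   , -1.   ])} t 1.875
[[-0.001, 0.274, 0.962], [0.0, 0.962, -0.274], [-1.0, 0.0, -0.001]]
```

Call:
jog_arm --increments '[{"x": 2,"y": 55.5,"z": -6.2,"rx": 0,"ry": 0,"rz": 0,"hand": 85},{"x": 2,"y": 55.5,"z": -6.2,"rx": 0,"ry": 0,"rz": 0,"hand": 85},{"x": 2,"y": 55.5,"z": -6.2,"rx": 0,"ry": 0,"rz": 0,"hand": 85},{"x": 2,"y": 55.5,"z": -6.2,"rx": 0,"ry": 0,"rz": 0,"hand": 85},{"x": 2,"y": 55.5,"z": -6.2,"rx": 0,"ry": 0,"rz": 0,"hand": 85}]'

```text
time_s: 2.5
eef_pos: [530.2, 274.9, 243.2]
ee_rot: [0.7, 0.097, 0.7, -0.097]
force: [0.6, 0.3, 0.7]
grip_width: 0.992
```

Call:
jog_arm --increments '[{"x": 0,"y": 0,"z": 0,"rx": -0.146,"ry": 0,"rz": 0,"hand": 85},{"x": 0,"y": 0,"z": 0,"rx": -0.146,"ry": 0,"rz": 0,"hand": 85},{"x": 0,"y": 0,"z": 0,"rx": -0.146,"ry": 0,"rz": 0,"hand": 85},{"x": 0,"y": 0,"z": 0,"rx": 0,"ry": 0,"rz": 0,"hand": 85}]'

```text
time_s: 3.0
eef_pos: [530.3, 272.9, 243.2]
ee_rot: [0.705, -0.057, 0.705, 0.057]
force: [0.0, -0.0, -0.2]
grip_width: 0.996
```

```bash
python3 - <<'E'
from h import *
import pickle
s=sense();im=capture("wrist");pickle.dump(s,open("w3.pkl","wb"))
cv2.imwrite("pics/w3.png",im[:,:,::-1])
plan(532,271,200,0.16+np.pi/2);print(s["force"],s["joints"])
F=3;im=cv2.resize(cv2.imread("pics/w3.png"),None,fx=F,fy=F)
p=(532,271,0.16)
for P in PARTS: cv2.polylines(im,[cv2.convexHull((proj("wrist",pose(P,*p),s)*F).astype(np.int32))],True,(0,255,0),1)
cv2.polylines(im,[(proj("wrist",pose(box(58,20,122),*p),s)*F).astype(np.int32)],True,(0,0,255),1)
u,v=(proj("wrist",[532,271,90],s)[0]*F).astype(int)
cv2.imwrite("pics/w3o.png",im[max(0,v-300):v+280,u-300:u+300])
E
```

```text
{'pos': array([530.5, 272.8, 243.2]), 'shift': array([43.2, -2. ,  1.2]), 'cur': np.float64(1.731), 'j6': np.float64(-1.45), 'rx': np.float64(0.0), 'tilt': array([-0.,  0., -1.])} t 3.05
[[-0.0, -0.16, 0.987], [0.0, 0.987, 0.16], [-1.0, 0.0, -0.0]]
[ 0.00270917 -0.03531741 -0.24164642] [ 2.78981704e-01  4.48229828e-01  1.17604302e+00  1.63516391e-04
  1.51763646e+00 -1.45399706e+00]
```

View pics/w3o.png

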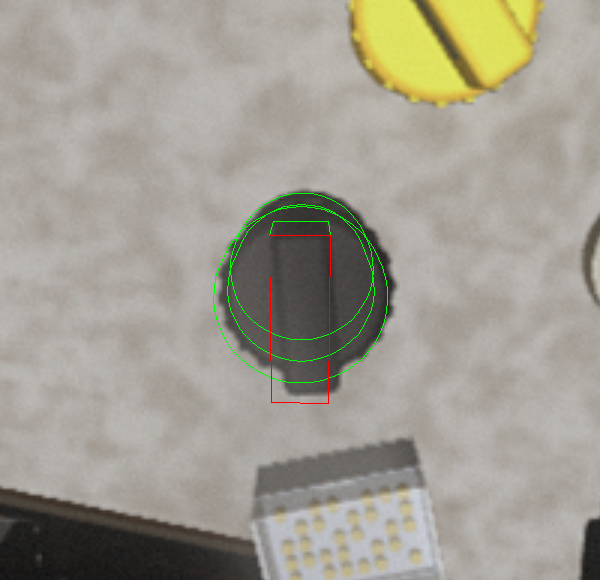

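```bash
python3 - <<'E'
from h import *
import pickle
s=pickle.load(open("w3.pkl","rb"));W=90
im=cv2.imread("pics/w3.png");u,v=proj("wrist",[532,271,90],s)[0].astype(int);x0,y0=u-W//2,v-W//2
g=im[y0:y0+W,x0:x0+W].max(2).astype(float);m=np.clip((120-g)/50,0,1)
lab=cv2.connectedComponents((m>.4).astype(np.uint8))[1];l=lab[W//2,W//2];m*=cv2.dilate((lab==l).astype(np.uint8),np.ones((3,3)))
f=lambda q:((render("wrist",[q[0],q[1],q[2]/30],x0,y0,W,s)-m)**2).sum()
for yaw in (.1,.2,.3):
  o=minimize(f,[531,273,yaw*30],method="Nelder-Mead",options=dict(initial_simplex=[[531+a,273+b,yaw*30+c] for a,b,c in [(0,0,0),(8,0,0),(0,8,0),(0,0,4)]],xatol=.05,fatol=.05));print(o.x[:2],o.x[2]/30,o.fun)
p=(o.x[0],o.x[1],o.x[2]/30)
F=3;im=cv2.convertScaleAbs(cv2.resize(im,None,fx=F,fy=F),alpha=1.8)
for P in PARTS: cv2.polylines(im,[cv2.convexHull((proj("wrist",pose(P,*p),s)*F).astype(np.int32))],True,(0,255,0),1)
cv2.polylines(im,[(proj("wrist",pose(box(58,20,122),*p),s)*F).astype(np.int32)],True,(0,0,255),1)
u,v=u*F,v*F
cv2.imwrite("pics/w3p.png",im[v-140:v+140,u-140:u+140].repeat(2,0).repeat(2,1))
E
```

```text
[528.42793526 272.24299903] 0.23974592743295192 218.49807797001154
[528.47928914 272.25595777] 0.2671220543088166 218.7249014994233
[528.48553608 272.26238591] 0.2569052129586979 218.20899838523644
```

View pics/w3p.png

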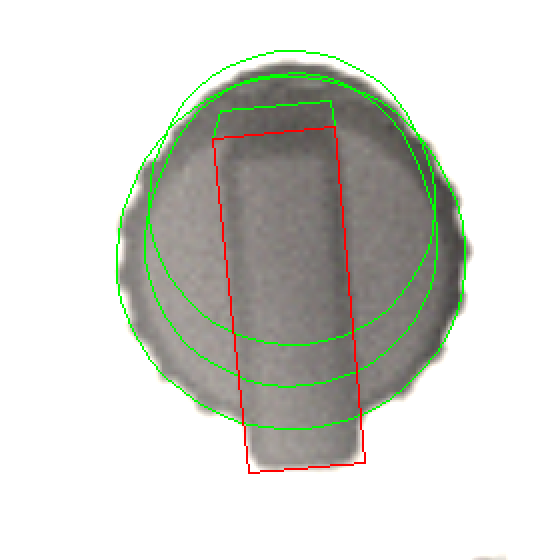

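```bash
python3 -c "
from h import *
plan(528.9,272.4,94,0.235+np.pi/2)"
```

```text
{'pos': array([530.5, 272.8, 243.2]), 'shift': array([ 1.492e+02, -1.000e-01, -1.600e+00]), 'cur': np.float64(1.731), 'j6': np.float64(-1.45), 'rx': np.float64(-0.075), 'tilt': array([-0.,  0., -1.])} t 3.05
[[-0.0, -0.16, 0.987], [0.0, 0.987, 0.16], [-1.0, 0.0, -0.0]]
```

Call:
jog_arm --increments '[{"x": 30,"y": 0,"z": -1.6,"rx": -0.075,"ry": 0,"rz": 0,"hand": 85},{"x": 30,"y": 0,"z": 0,"rx": 0,"ry": 0,"rz": 0,"hand": 85},{"x": 30,"y": 0,"z": 0,"rx": 0,"ry": 0,"rz": 0,"hand": 85},{"x": 30,"y": 0,"z": 0,"rx": 0,"ry": 0,"rz": 0,"hand": 60},{"x": 29,"y": 0,"z": 0,"rx": 0,"ry": 0,"rz": 0,"hand": 45}]'

```text
time_s: 3.68
eef_pos: [529.1, 272.2, 93.2]
ee_rot: [0.702, -0.083, 0.702, 0.083]
force: [0.2, 0.6, 0.2]
grip_width: 0.599
```

Call:
jog_arm --increments '[{"x": 0,"y": 0,"z": 0,"rx": 0,"ry": 0,"rz": 0,"hand": 32},{"x": 0,"y": 0,"z": 0,"rx": 0,"ry": 0,"rz": 0,"hand": 30}]'

```text
time_s: 3.92
eef_pos: [530.1, 272.2, 95.5]
ee_rot: [0.703, -0.083, 0.702, 0.083]
force: [1.0, -0.6, 1.2]
grip_width: 0.35
```

```bash
python3 - <<'E'
from h import *
plan(528.9,272.4,94,0.235+np.pi/2);s=sense();print(s["force"],s["grip_width"])
a=capture("side");b=capture("wrist")
cv2.imwrite("pics/g1.png",np.hstack([cv2.resize(a[230:350,160:300],(400,343),interpolation=2),cv2.resize(b[160:384,120:392],(400,343))])[:,:,::-1])
E
```

```text
{'pos': array([530.1, 272.2,  95.5]), 'shift': array([ 1.5,  0.5, -1.1]), 'cur': np.float64(1.807), 'j6': np.float64(-1.53), 'rx': np.float64(0.001), 'tilt': array([ 0.002,  0.001, -1.   ])} t 3.925
[[0.002, -0.234, 0.972], [0.001, 0.972, 0.234], [-1.0, 0.0, 0.002]]
[ 1.02627771 -0.60619003  1.22411701] 0.3499639595120836
```

View pics/g1.png

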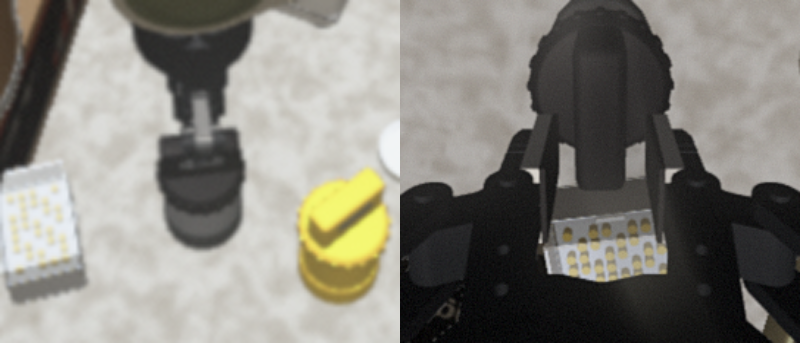

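```bash
python3 - <<'E'
from h import *
s=sense();b=cv2.resize(capture("wrist")[:,:,::-1],None,fx=1.5,fy=1.5)
b=cv2.convertScaleAbs(b,alpha=1.7)
p=s["eef_pos"]
for c,(x,y) in (((0,255,0),p[:2]),((0,0,255),(528.9,272.4))):
    cv2.polylines(b,[(proj("wrist",pose(box(58,20,122),x,y,.235),s)*1.5).astype(np.int32)],True,c,1)
    cv2.polylines(b,[cv2.convexHull((proj("wrist",pose(PARTS[2],x,y,.235),s)*1.5).astype(np.int32))],True,c,1)
cv2.imwrite("pics/g2.png",b)
E
```

```text
(no output)
```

View pics/g2.png

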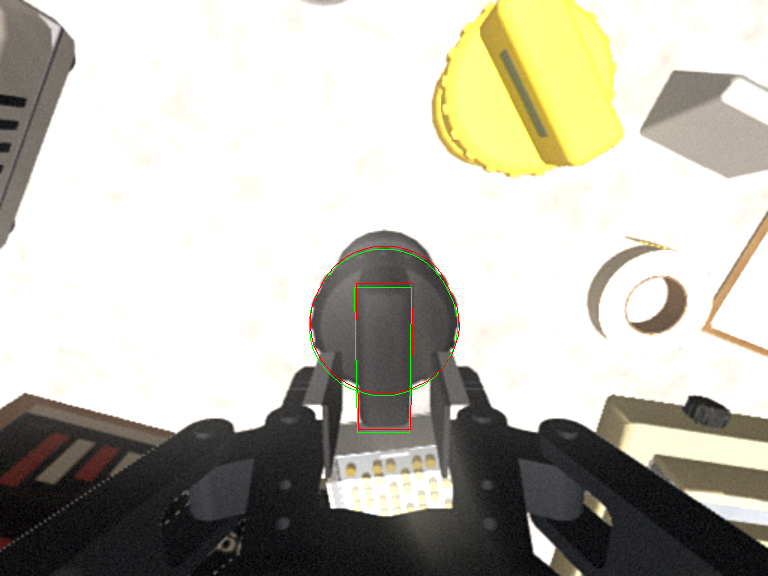

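Call:
jog_arm --increments '[{"x": 0,"y": 0,"z": 0,"rx": 0,"ry": 0,"rz": 0,"hand": 12},{"x": 0,"y": 0,"z": 0,"rx": 0,"ry": 0,"rz": 0,"hand": 10},{"x": 0,"y": 0,"z": 0,"rx": 0,"ry": 0,"rz": 0,"hand": 10},{"x": 0,"y": 0,"z": 0,"rx": 0,"ry": 0,"rz": 0,"hand": 10}]' --force 60

```text
time_s: 4.58
eef_pos: [529.6, 271.9, 94.1]
ee_rot: [0.702, -0.084, 0.702, 0.084]
force: [0.3, 0.5, -0.9]
grip_width: 0.116
```

Call:
jog_arm --increments '[{"x": -20,"y": 0,"z": 0,"rx": 0,"ry": 0,"rz": 0,"hand": 10},{"x": -40,"y": 0,"z": 0,"rx": 0,"ry": 0,"rz": 0,"hand": 10},{"x": -40,"y": 0,"z": 0,"rx": 0,"ry": 0,"rz": 0,"hand": 10},{"x": -40,"y": 0,"z": 0,"rx": 0,"ry": 0,"rz": 0,"hand": 10},{"x": 0,"y": 0,"z": 0,"rx": 0,"ry": 0,"rz": 0,"hand": 10}]'

```text
time_s: 5.2
eef_pos: [530.7, 272.3, 237.3]
ee_rot: [0.704, -0.083, 0.7, 0.084]
force: [-0.5, 0.4, -0.2]
grip_width: 0.115
```

```bash
python3 - <<'E'
from h import *
plan(483,0,236,0.335+np.pi/2);s=sense();print(s["force"],s["grip_width"])
a=capture("side");b=capture("wrist");c=capture("top")
cv2.imwrite("pics/l1.png",np.hstack([a,b])[:,:,::-1][:,:,:].copy())
cv2.imwrite("pics/l1.png",cv2.resize(cv2.imread("pics/l1.png"),(800,300)))
E
```

```text
{'pos': array([530.7, 272.3, 237.3]), 'shift': array([   0.5, -253.4, -110.4]), 'cur': np.float64(1.808), 'j6': np.float64(-1.53), 'rx': np.float64(-0.098), 'tilt': array([ 0.006,  0.002, -1.   ])} t 5.2
[[0.006, -0.235, 0.972], [0.002, 0.972, 0.235], [-1.0, 0.0, 0.006]]
[-0.46941099  0.36010763 -0.22564298] 0.11483497227048887
```

View pics/l1.png

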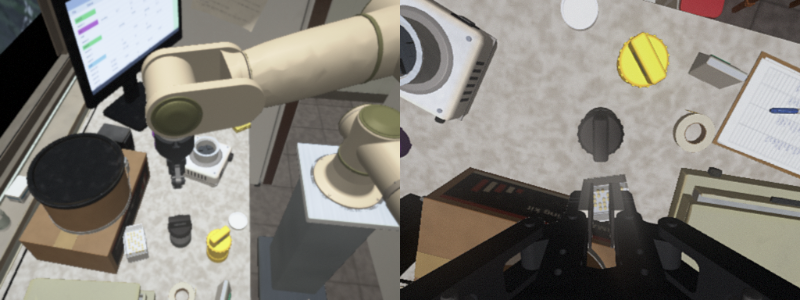

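```bash
python3 - <<'E'
from h import *
T=CAL("wrist")["T_tool_cam"]
K=CAL("wrist")["camera_matrix"]
def pt(P):
    X=(np.array(P,float)-T[:3,3])@T[:3,:3]; q=K@X; return (q[:2]/q[2]).round(0)
for P in ([0,0,0],[-19,0,0],[-30,0,0],[-19,5,0],[0,5,0],[0,5,11],[0,5,-11],[-13,42,-11],[-13,42,11],[-32,42,0]): print(P,pt(P))
b=capture("wrist");cv2.imwrite("pics/g3.png",cv2.resize(b[200:384,150:350],(800,736),interpolation=2)[:,:,::-1][:600])
cv2.imwrite("pics/g4.png",cv2.resize(capture("side")[110:320,110:260],(430,600),interpolation=2)[:,:,::-1])
E
```

```text
[0, 0, 0] [256. 224.]
[-19, 0, 0] [255. 237.]
[-30, 0, 0] [255. 245.]
[-19, 5, 0] [264. 237.]
[0, 5, 0] [264. 224.]
[0, 5, 11] [263. 240.]
[0, 5, -11] [264. 208.]
[-13, 42, -11] [328. 215.]
[-13, 42, 11] [325. 249.]
[-32, 42, 0] [334. 247.]
```

View pics/g3.png

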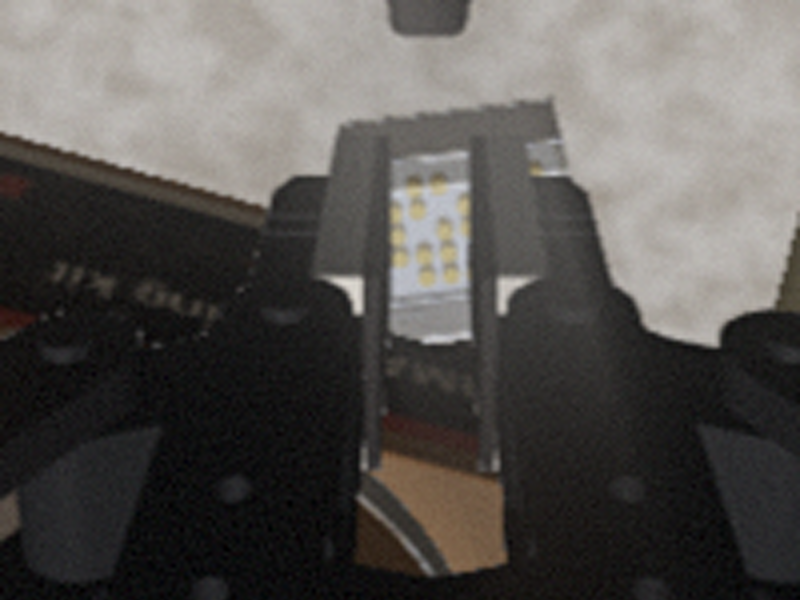

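View pics/g4.png

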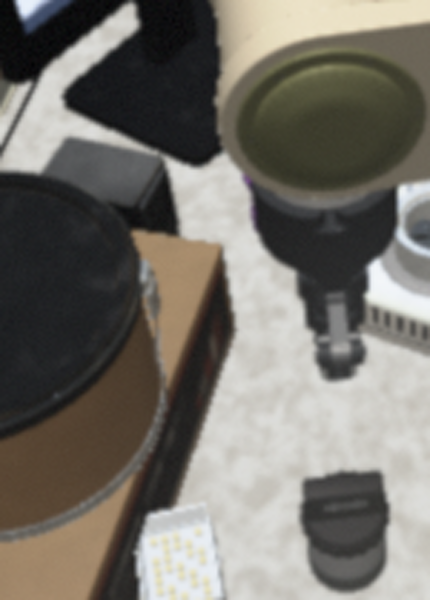

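```bash
python3 - <<'E'
from h import *
s=sense();R=Rq(s["ee_rot"]);p=s["eef_pos"];print(p,s["time_s"])
for x in (0,-10,-20,-30,-40):
    for y in (-6,6): print(x,y,((proj("side",p+R@[x,y,0])[0]-[110,110])*2.87).round(), proj("top",p+R@[x,y,0]).round())
for n,x in (("side",(329,485)),):print(ray(n,np.array(x)/2.87+110,122))
E
```

```text
[529.19791814 271.73624294 232.79495506] 5.45
0 -6 [340. 389.] [[146. 181.]]
0 6 [341. 405.] [[141. 182.]]
-10 -6 [339. 381.] [[145. 180.]]
-10 6 [341. 396.] [[140. 181.]]
-20 -6 [338. 372.] [[144. 180.]]
-20 6 [340. 387.] [[138. 181.]]
-30 -6 [338. 362.] [[142. 179.]]
-30 6 [340. 378.] [[137. 180.]]
-40 -6 [337. 353.] [[140. 178.]]
-40 6 [339. 369.] [[135. 180.]]
[540.92559266 273.87062545 122.        ]
```

Call:
jog_arm --increments '[{"x": 0,"y": 0,"z": 0,"rx": 0,"ry": 0,"rz": 0,"hand": 50},{"x": 0,"y": 0,"z": 0,"rx": 0,"ry": 0,"rz": 0,"hand": 50},{"x": 50,"y": 0,"z": 0,"rx": 0,"ry": 0,"rz": 0,"hand": 50},{"x": 50,"y": 0,"z": 0,"rx": 0,"ry": 0,"rz": 0,"hand": 50},{"x": 40,"y": 0,"z": 0,"rx": 0,"ry": 0,"rz": 0,"hand": 50}]'

```text
time_s: 6.08
eef_pos: [529.0, 271.7, 92.0]
ee_rot: [0.702, -0.084, 0.703, 0.084]
force: [0.3, 0.6, -0.1]
grip_width: 0.587
```

Call:
jog_arm --increments '[{"x": 12,"y": 0,"z": 0,"rx": 0,"ry": 0,"rz": 0,"hand": 50},{"x": 8,"y": 0,"z": 0,"rx": 0,"ry": 0,"rz": 0,"hand": 50},{"x": 0,"y": 0,"z": 0,"rx": 0,"ry": 0,"rz": 0,"hand": 50}]'

```text
time_s: 6.45
eef_pos: [530.1, 272.1, 75.0]
ee_rot: [0.703, -0.084, 0.702, 0.084]
force: [0.2, -0.1, 0.3]
grip_width: 0.587
```

```bash
python3 - <<'E'
from h import *
plan(528.9,272.4,64,0.235+np.pi/2);s=sense();print(s["force"],s["grip_width"])
a=capture("side");b=capture("wrist")
b=cv2.convertScaleAbs(b,alpha=1.5)
cv2.imwrite("pics/g5.png",np.hstack([cv2.resize(a[200:340,160:300],(400,400),interpolation=2),cv2.resize(b[140:384,140:384],(400,400))])[:,:,::-1])
E
```

```text
{'pos': array([530.1, 272.1,  75. ]), 'shift': array([11. ,  0.6, -1.1]), 'cur': np.float64(1.808), 'j6': np.float64(-1.53), 'rx': np.float64(0.002), 'tilt': array([ 0.001,  0.   , -1.   ])} t 6.45
[[0.001, -0.235, 0.972], [0.0, 0.972, 0.235], [-1.0, 0.0, 0.001]]
[ 0.23179216 -0.1232829   0.26428191] 0.5870903858497242
```

View pics/g5.png

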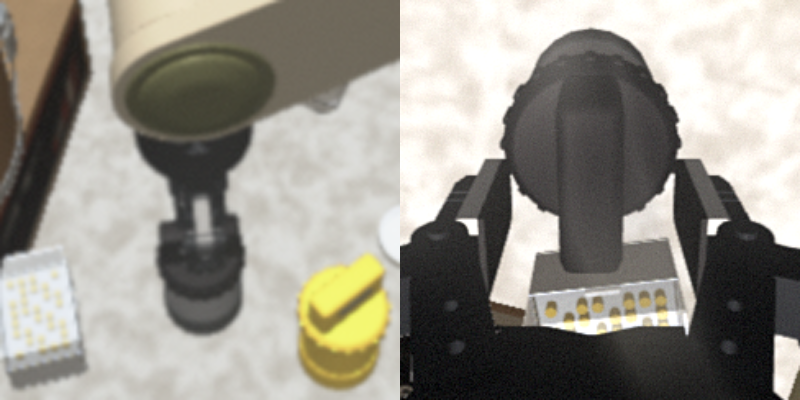

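Call:
jog_arm --increments '[{"x": 5,"y": 0.5,"z": -1,"rx": 0,"ry": 0,"rz": 0,"hand": 50},{"x": 4,"y": 0,"z": 0,"rx": 0,"ry": 0,"rz": 0,"hand": 50},{"x": 0,"y": 0,"z": 0,"rx": 0,"ry": 0,"rz": 0,"hand": 50}]'

```text
time_s: 6.92
eef_pos: [528.3, 272.1, 64.7]
ee_rot: [0.702, -0.084, 0.702, 0.084]
force: [0.1, -0.4, -0.1]
grip_width: 0.582
```

Call:
jog_arm --increments '[{"x": 3,"y": 0,"z": 0,"rx": 0,"ry": 0,"rz": 0,"hand": 50},{"x": 0,"y": 0,"z": 0,"rx": 0,"ry": 0,"rz": 0,"hand": 50}]'

```text
time_s: 7.18
eef_pos: [528.4, 272.1, 61.9]
ee_rot: [0.702, -0.084, 0.702, 0.084]
force: [0.8, 0.4, 0.4]
grip_width: 0.587
```

```bash
python3 - <<'E'
from h import *
plan(528.9,272.4,64,0.235+np.pi/2);s=sense();print(s["force"],s["grip_width"])
a=capture("side");b=capture("wrist")
b=cv2.convertScaleAbs(b,alpha=1.5)
cv2.imwrite("pics/g6.png",np.hstack([cv2.resize(cv2.convertScaleAbs(a,alpha=1.5)[250:330,190:270],(400,400),interpolation=2),cv2.resize(b[140:384,140:384],(400,400))])[:,:,::-1])
E
```

```text
{'pos': array([528.4, 272.1,  61.9]), 'shift': array([-2.1,  0.2,  0.5]), 'cur': np.float64(1.808), 'j6': np.float64(-1.53), 'rx': np.float64(0.002), 'tilt': array([-0., -0., -1.])} t 7.175
[[-0.0, -0.235, 0.972], [-0.0, 0.972, 0.235], [-1.0, -0.0, -0.0]]
[0.83068026 0.43990809 0.35798011] 0.5867098071993112
```

View pics/g6.png

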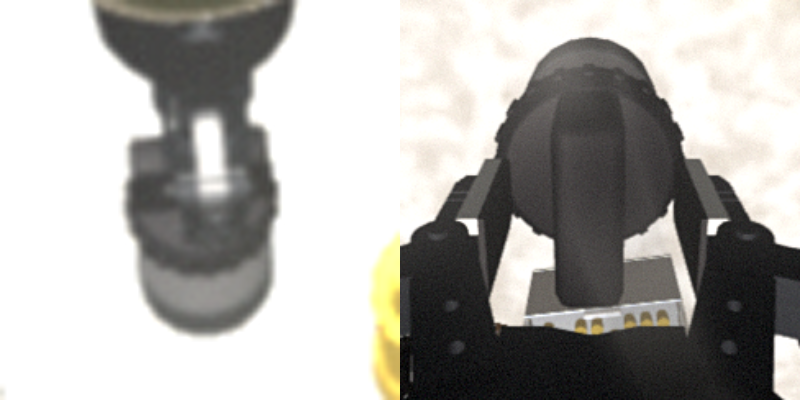

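Call:
jog_arm --increments '[{"x": 0,"y": 0,"z": 0,"rx": 0,"ry": 0,"rz": 0,"hand": 10},{"x": 0,"y": 0,"z": 0,"rx": 0,"ry": 0,"rz": 0,"hand": 10},{"x": 0,"y": 0,"z": 0,"rx": 0,"ry": 0,"rz": 0,"hand": 10},{"x": 0,"y": 0,"z": 0,"rx": 0,"ry": 0,"rz": 0,"hand": 10}]' --force 40

```text
time_s: 7.78
eef_pos: [528.7, 272.0, 62.3]
ee_rot: [0.702, -0.084, 0.702, 0.084]
force: [0.6, -1.8, 2.9]
grip_width: 0.221
```

```bash
python3 - <<'E'
from h import *
plan(528.9,272.4,64,0.235+np.pi/2);s=sense();print(s["force"],s["grip_width"])
a=capture("side");b=capture("wrist")
b=cv2.convertScaleAbs(b,alpha=1.5)
cv2.imwrite("pics/g7.png",np.hstack([cv2.resize(cv2.convertScaleAbs(a,alpha=1.5)[250:330,190:270],(400,400),interpolation=2),cv2.resize(b[140:384,140:384],(400,400))])[:,:,::-1])
E
```

```text
{'pos': array([528.7, 272. ,  62.3]), 'shift': array([-1.7,  0.3,  0.3]), 'cur': np.float64(1.808), 'j6': np.float64(-1.53), 'rx': np.float64(0.002), 'tilt': array([ 0., -0., -1.])} t 7.775
[[0.0, -0.235, 0.972], [-0.0, 0.972, 0.235], [-1.0, -0.0, 0.0]]
[ 0.59516184 -1.80540514  2.919587  ] 0.22138554443434388
```

View pics/g7.png

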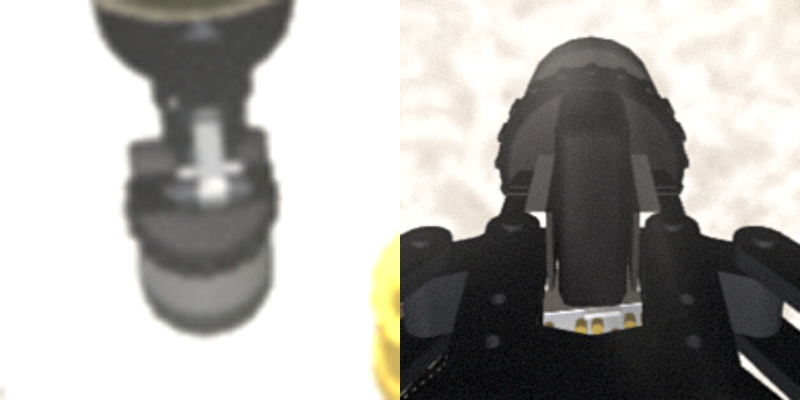

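Call:
jog_arm --increments '[{"x": 0,"y": 0,"z": 0,"rx": 0,"ry": 0,"rz": 0,"hand": 10},{"x": -10,"y": 0,"z": 0,"rx": 0,"ry": 0,"rz": 0,"hand": 10},{"x": -20,"y": 0,"z": 0,"rx": 0,"ry": 0,"rz": 0,"hand": 10},{"x": 0,"y": 0,"z": 0,"rx": 0,"ry": 0,"rz": 0,"hand": 10}]' --force 80

```text
time_s: 8.38
eef_pos: [529.1, 272.6, 93.4]
ee_rot: [0.703, -0.083, 0.701, 0.084]
force: [-0.5, -0.0, -1.5]
grip_width: 0.217
```

Call:
jog_arm --increments '[{"x": -40,"y": 0,"z": 0,"rx": 0,"ry": 0,"rz": 0,"hand": 10},{"x": -40,"y": 0,"z": 0,"rx": 0,"ry": 0,"rz": 0,"hand": 10},{"x": -34,"y": 0,"z": 0,"rx": 0,"ry": 0,"rz": 0,"hand": 10},{"x": 0,"y": 0,"z": 0,"rx": 0,"ry": 0,"rz": 0,"hand": 10}]'

```text
time_s: 8.88
eef_pos: [529.2, 272.5, 207.5]
ee_rot: [0.703, -0.083, 0.701, 0.084]
force: [0.0, -0.4, -2.3]
grip_width: 0.211
```

```bash
python3 - <<'E'
from h import *
plan(483,-0.3,207,0.335+np.pi/2);s=sense();print(s["force"],s["wrist_torque"],s["grip_width"])
a=capture("side");b=capture("wrist")
b=cv2.convertScaleAbs(b,alpha=1.5)
cv2.imwrite("pics/l2.png",np.hstack([cv2.resize(a[150:350,130:330],(400,400),interpolation=2),cv2.resize(b[140:384,140:384],(400,400))])[:,:,::-1])
E
```

```text
{'pos': array([529.2, 272.5, 207.5]), 'shift': array([   0. , -254.3, -109.1]), 'cur': np.float64(1.808), 'j6': np.float64(-1.53), 'rx': np.float64(-0.098), 'tilt': array([ 0.004,  0.001, -1.   ])} t 8.875
[[0.004, -0.235, 0.972], [0.001, 0.972, 0.235], [-1.0, 0.0, 0.004]]
[ 0.03167066 -0.37683627 -2.3007669 ] [-0.04338932 -0.02720676  0.05763764] 0.21146404239795266
```

View pics/l2.png

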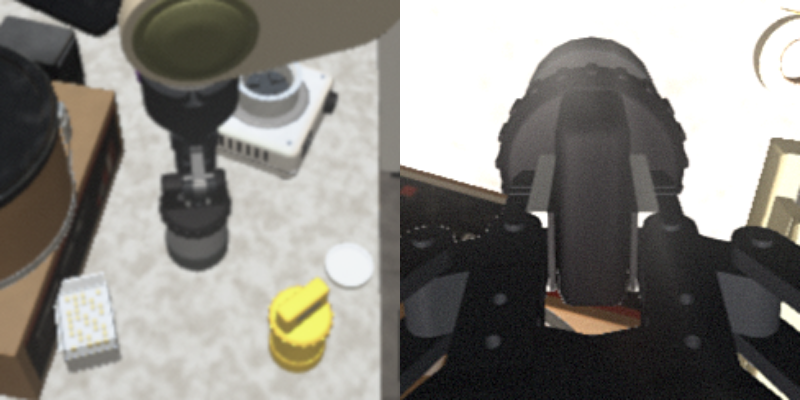

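```bash
python3 -c "
from h import *
plan(482.6,-0.9,207,0.335+np.pi/2)"
```

```text
{'pos': array([527.9, 272. , 204.3]), 'shift': array([  -2.5, -254.6, -108.2]), 'cur': np.float64(1.808), 'j6': np.float64(-1.53), 'rx': np.float64(-0.098), 'tilt': array([-0.002, -0.001, -1.   ])} t 8.975
[[-0.002, -0.235, 0.972], [-0.001, 0.972, 0.235], [-1.0, 0.0, -0.003]]
```

Call:
jog_arm --increments '[{"x": 0,"y": -30,"z": -13,"rx": 0,"ry": 0,"rz": 0,"hand": 10},{"x": 0,"y": -45,"z": -19,"rx": 0,"ry": 0,"rz": 0,"hand": 10},{"x": 0,"y": -45,"z": -19,"rx": 0,"ry": 0,"rz": 0,"hand": 10},{"x": 0,"y": -45,"z": -19,"rx": 0,"ry": 0,"rz": 0,"hand": 10},{"x": 0,"y": -45,"z": -19,"rx": 0,"ry": 0,"rz": 0,"hand": 10}]'

```text
time_s: 9.6
eef_pos: [490.1, 45.8, 204.1]
ee_rot: [0.701, -0.083, 0.703, 0.084]
force: [0.0, -0.1, -1.8]
grip_width: 0.214
```

Call:
jog_arm --increments '[{"x": 0,"y": -30,"z": -13,"rx": 0,"ry": 0,"rz": 0,"hand": 10},{"x": 0,"y": -15,"z": -7,"rx": 0,"ry": 0,"rz": 0,"hand": 10},{"x": 0,"y": 0,"z": 0,"rx": -0.1,"ry": 0,"rz": 0,"hand": 10},{"x": 0,"y": 0,"z": 0,"rx": 0,"ry": 0,"rz": 0,"hand": 10},{"x": 0,"y": 0,"z": 0,"rx": 0,"ry": 0,"rz": 0,"hand": 10}]'

```text
time_s: 10.22
eef_pos: [482.4, -0.8, 205.6]
ee_rot: [0.697, -0.118, 0.697, 0.118]
force: [-0.0, -0.5, -1.0]
grip_width: 0.216
```

```bash
python3 - <<'E'
from h import *
import pickle
plan(482.6,-0.9,190,0.335+np.pi/2);s=sense();print(s["force"],s["wrist_torque"],s["grip_width"],s["joints"].round(2))
a=capture("side");b=capture("wrist");c=capture("top");pickle.dump(s,open("w4.pkl","wb"));cv2.imwrite("pics/w4.png",b[:,:,::-1])
cv2.imwrite("pics/m1.png",np.hstack([cv2.resize(a[110:260,190:340],(400,400),interpolation=2),cv2.resize(b[100:384,112:396],(400,400))])[:,:,::-1])
E
```

```text
{'pos': array([482.4,  -0.8, 205.6]), 'shift': array([15.6, -0.2,  0.2]), 'cur': np.float64(1.907), 'j6': np.float64(-2.15), 'rx': np.float64(0.001), 'tilt': array([-0.001,  0.   , -1.   ])} t 10.225
[[-0.001, -0.33, 0.944], [0.0, 0.944, 0.33], [-1.0, 0.001, -0.001]]
[-0.03398339 -0.5275351  -0.98565668] [0.01175501 0.04636104 0.00568808] 0.21564243052558116 [-0.25  0.21  1.6   0.    1.33 -2.15]
```

View pics/m1.png

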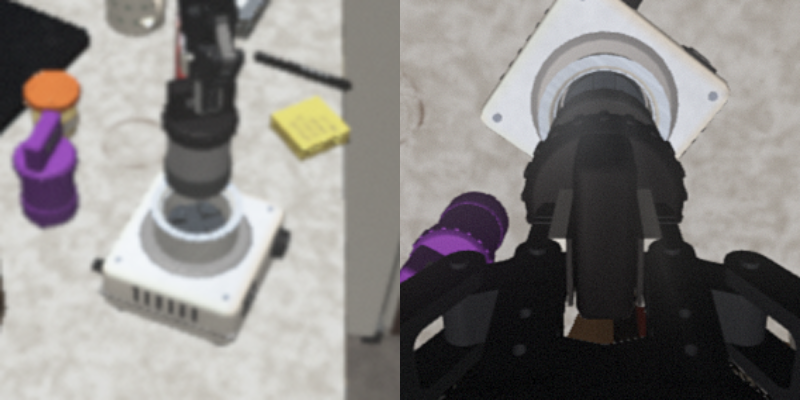

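Call:
jog_arm --increments '[{"x": 15,"y": 0,"z": 0,"rx": 0,"ry": 0,"rz": 0,"hand": 10},{"x": 15,"y": 0,"z": 0,"rx": 0,"ry": 0,"rz": 0,"hand": 10},{"x": 5,"y": 0,"z": 0,"rx": 0,"ry": 0,"rz": 0,"hand": 10},{"x": 0,"y": 0,"z": 0,"rx": 0,"ry": 0,"rz": 0,"hand": 10}]'

```text
time_s: 10.88
eef_pos: [482.4, -1.3, 170.7]
ee_rot: [0.697, -0.118, 0.697, 0.119]
force: [0.6, 0.2, -2.2]
grip_width: 0.219
```

```bash
python3 - <<'E'
from h import *
plan(482.6,-0.9,150,0.335+np.pi/2);s=sense();print(s["force"],s["wrist_torque"])
a=capture("side");b=capture("wrist");
cv2.imwrite("pics/m2.png",np.hstack([cv2.resize(a[140:240,210:310],(400,400),interpolation=2),cv2.resize(b[100:384,112:396],(400,400))])[:,:,::-1])
E
```

```text
{'pos': array([482.4,  -1.3, 170.7]), 'shift': array([20.7,  0.3,  0.4]), 'cur': np.float64(1.908), 'j6': np.float64(-2.15), 'rx': np.float64(0.002), 'tilt': array([-0.001,  0.   , -1.   ])} t 10.875
[[-0.001, -0.331, 0.944], [0.0, 0.944, 0.331], [-1.0, 0.0, -0.001]]
[ 0.59924907  0.16363997 -2.22625301] [-0.03353421  0.00863115 -0.00852507]
```

View pics/m2.png

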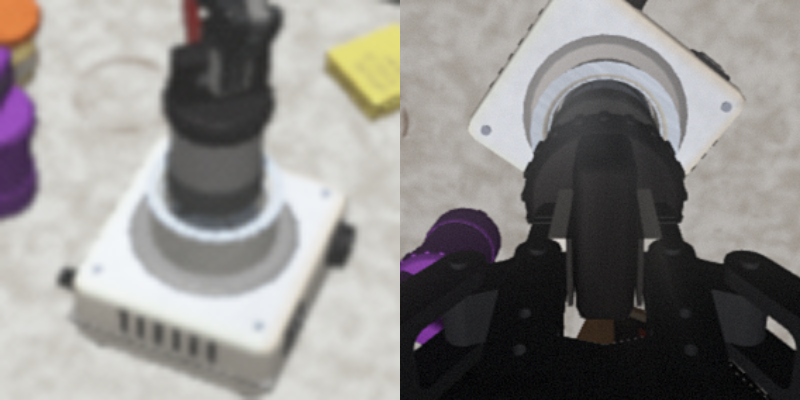

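Call:
jog_arm --increments '[{"x": 3,"y": 0,"z": 0,"rx": 0,"ry": 0,"rz": 0,"hand": 10},{"x": 3,"y": 0,"z": 0,"rx": 0,"ry": 0,"rz": 0,"hand": 10},{"x": 2,"y": 0,"z": 0,"rx": 0,"ry": 0,"rz": 0,"hand": 10},{"x": 0,"y": 0,"z": 0,"rx": 0,"ry": 0,"rz": 0,"hand": 10}]'

```text
time_s: 11.48
eef_pos: [482.4, -1.3, 162.9]
ee_rot: [0.697, -0.119, 0.697, 0.119]
force: [-0.5, 0.8, -2.6]
grip_width: 0.215
```

Call:
jog_arm --increments '[{"x": 2,"y": 0,"z": 0,"rx": 0,"ry": 0,"rz": 0,"hand": 10},{"x": 2,"y": 0,"z": 0,"rx": 0,"ry": 0,"rz": 0,"hand": 10},{"x": 0,"y": 0,"z": 0,"rx": 0,"ry": 0,"rz": 0,"hand": 10}]'

```text
time_s: 11.85
eef_pos: [482.4, -1.3, 158.9]
ee_rot: [0.697, -0.119, 0.697, 0.119]
force: [-0.6, -0.0, -2.0]
grip_width: 0.213
```

Entered the mouth without contact (foot is about 7 mm deep). Continuing down.

Call:
jog_arm --increments '[{"x": 2,"y": 0,"z": 0,"rx": 0,"ry": 0,"rz": 0,"hand": 10},{"x": 2,"y": 0,"z": 0,"rx": 0,"ry": 0,"rz": 0,"hand": 10},{"x": 0,"y": 0,"z": 0,"rx": 0,"ry": 0,"rz": 0,"hand": 10}]'

```text
time_s: 12.22
eef_pos: [482.4, -1.3, 154.9]
ee_rot: [0.697, -0.119, 0.697, 0.119]
force: [0.3, 0.4, -2.7]
grip_width: 0.22
```

Call:
jog_arm --increments '[{"x": 2,"y": 0,"z": 0,"rx": 0,"ry": 0,"rz": 0,"hand": 10},{"x": 1,"y": 0,"z": 0,"rx": 0,"ry": 0,"rz": 0,"hand": 10},{"x": 0,"y": 0,"z": 0,"rx": 0,"ry": 0,"rz": 0,"hand": 10}]'

```text
time_s: 12.6
eef_pos: [482.5, -1.3, 152.0]
ee_rot: [0.697, -0.119, 0.697, 0.119]
force: [-0.3, -0.8, -2.4]
grip_width: 0.221
```

Call:
jog_arm --increments '[{"x": 1.5,"y": 0,"z": 0,"rx": 0,"ry": 0,"rz": 0,"hand": 10},{"x": 1.5,"y": 0,"z": 0,"rx": 0,"ry": 0,"rz": 0,"hand": 10},{"x": 0,"y": 0,"z": 0,"rx": 0,"ry": 0,"rz": 0,"hand": 10}]'

```text
time_s: 12.98
eef_pos: [482.4, -1.3, 149.0]
ee_rot: [0.697, -0.119, 0.697, 0.119]
force: [0.1, 0.3, -2.3]
grip_width: 0.221
```

Call:
jog_arm --increments '[{"x": 1,"y": 0,"z": 0,"rx": 0,"ry": 0,"rz": 0,"hand": 10},{"x": 1,"y": 0,"z": 0,"rx": 0,"ry": 0,"rz": 0,"hand": 10},{"x": 0,"y": 0,"z": 0,"rx": 0,"ry": 0,"rz": 0,"hand": 10}]'

```text
time_s: 13.35
eef_pos: [482.5, -1.4, 147.0]
ee_rot: [0.697, -0.119, 0.697, 0.119]
force: [-0.4, 0.2, -1.6]
grip_width: 0.215
```

Call:
jog_arm --increments '[{"x": 1,"y": 0,"z": 0,"rx": 0,"ry": 0,"rz": 0,"hand": 10},{"x": 1,"y": 0,"z": 0,"rx": 0,"ry": 0,"rz": 0,"hand": 10},{"x": 0,"y": 0,"z": 0,"rx": 0,"ry": 0,"rz": 0,"hand": 10}]'

```text
time_s: 13.72
eef_pos: [482.5, -1.3, 145.0]
ee_rot: [0.697, -0.119, 0.697, 0.119]
force: [-0.4, 0.1, -2.8]
grip_width: 0.212
```

Call:
jog_arm --increments '[{"x": 1,"y": 0,"z": 0,"rx": 0,"ry": 0,"rz": 0,"hand": 10},{"x": 1,"y": 0,"z": 0,"rx": 0,"ry": 0,"rz": 0,"hand": 10},{"x": 0,"y": 0,"z": 0,"rx": 0,"ry": 0,"rz": 0,"hand": 10}]'

```text
time_s: 14.1
eef_pos: [482.5, -1.3, 143.0]
ee_rot: [0.697, -0.119, 0.697, 0.119]
force: [-0.3, 0.1, -2.0]
grip_width: 0.214
```

Call:
jog_arm --increments '[{"x": 1,"y": 0,"z": 0,"rx": 0,"ry": 0,"rz": 0,"hand": 10},{"x": 0,"y": 0,"z": 0,"rx": 0,"ry": 0,"rz": 0,"hand": 10}]'

```text
time_s: 14.35
eef_pos: [482.6, -1.4, 142.3]
ee_rot: [0.697, -0.119, 0.697, 0.119]
force: [0.3, -0.8, 0.9]
grip_width: 0.211
```

Call:
jog_arm --increments '[{"x": 1,"y": 0,"z": 0,"rx": 0,"ry": 0,"rz": 0,"hand": 10},{"x": 0,"y": 0,"z": 0,"rx": 0,"ry": 0,"rz": 0,"hand": 10}]'

```text
time_s: 14.6
eef_pos: [482.8, -1.4, 141.7]
ee_rot: [0.697, -0.119, 0.697, 0.118]
force: [-1.0, 0.4, 5.7]
grip_width: 0.216
```

Call:
jog_arm --increments '[{"x": 1.5,"y": 0,"z": 0,"rx": 0,"ry": 0,"rz": 0,"hand": 10},{"x": 1.5,"y": 0,"z": 0,"rx": 0,"ry": 0,"rz": 0,"hand": 10},{"x": 1.5,"y": 0,"z": 0,"rx": 0,"ry": 0,"rz": 0,"hand": 10},{"x": 0,"y": 0,"z": 0,"rx": 0,"ry": 0,"rz": 0,"hand": 10}]'

```text
time_s: 15.1
eef_pos: [482.9, -1.4, 137.5]
ee_rot: [0.698, -0.119, 0.697, 0.118]
force: [-1.9, -0.2, 8.2]
grip_width: 0.22
```

Call:
jog_arm --increments '[{"x": 1,"y": 0,"z": 0,"rx": 0,"ry": 0,"rz": 0,"hand": 10},{"x": 1,"y": 0,"z": 0,"rx": 0,"ry": 0,"rz": 0,"hand": 10},{"x": 0,"y": 0,"z": 0,"rx": 0,"ry": 0,"rz": 0,"hand": 10}]'

```text
time_s: 15.48
eef_pos: [482.9, -1.4, 135.7]
ee_rot: [0.698, -0.119, 0.697, 0.118]
force: [-2.9, -0.2, 9.9]
grip_width: 0.215
```

Call:
jog_arm --increments '[{"x": 1,"y": 0,"z": 0,"rx": 0,"ry": 0,"rz": 0,"hand": 10},{"x": 0,"y": 0,"z": 0,"rx": 0,"ry": 0,"rz": 0,"hand": 10}]'

```text
time_s: 15.72
eef_pos: [482.9, -1.4, 134.7]
ee_rot: [0.698, -0.119, 0.697, 0.118]
force: [-1.9, 0.3, 9.9]
grip_width: 0.218
```

Call:
jog_arm --increments '[{"x": 1,"y": 0,"z": 0,"rx": 0,"ry": 0,"rz": 0,"hand": 10},{"x": 0,"y": 0,"z": 0,"rx": 0,"ry": 0,"rz": 0,"hand": 10}]'

```text
time_s: 15.98
eef_pos: [483.1, -1.5, 134.1]
ee_rot: [0.698, -0.119, 0.696, 0.118]
force: [-1.9, -0.7, 13.0]
grip_width: 0.219
```

Call:
jog_arm --increments '[{"x": 1,"y": 0,"z": 0,"rx": 0,"ry": 0,"rz": 0,"hand": 10},{"x": 0,"y": 0,"z": 0,"rx": 0,"ry": 0,"rz": 0,"hand": 10}]'

```text
time_s: 16.23
eef_pos: [483.4, -1.5, 134.0]
ee_rot: [0.698, -0.119, 0.696, 0.118]
force: [-5.0, 0.5, 20.8]
grip_width: 0.215
```

Call:
jog_arm --increments '[{"x": 0,"y": 0,"z": 0,"rx": 0,"ry": 0,"rz": 0,"hand": 10},{"x": 0,"y": 0,"z": 0,"rx": 0,"ry": 0,"rz": 0,"hand": 10},{"x": 0,"y": 0,"z": 0,"rx": 0,"ry": 0,"rz": 0,"hand": 10},{"x": 0,"y": 0,"z": 0,"rx": 0,"ry": 0,"rz": 0,"hand": 10},{"x": 0,"y": 0,"z": 0,"rx": 0,"ry": 0,"rz": 0,"hand": 10}]'

```text
time_s: 16.85
eef_pos: [483.4, -1.5, 134.0]
ee_rot: [0.698, -0.119, 0.696, 0.118]
force: [-4.2, 1.0, 21.7]
grip_width: 0.216
```

Call:
jog_arm --increments '[{"x": 0,"y": 0,"z": 0,"rx": 0,"ry": 0,"rz": 0,"hand": 10},{"x": 0,"y": 0,"z": 0,"rx": 0,"ry": 0,"rz": 0,"hand": 10},{"x": 0,"y": 0,"z": 0,"rx": 0,"ry": 0,"rz": 0,"hand": 10},{"x": 0,"y": 0,"z": 0,"rx": 0,"ry": 0,"rz": 0,"hand": 10}]'

```text
time_s: 17.35
eef_pos: [483.4, -1.5, 134.0]
ee_rot: [0.698, -0.119, 0.696, 0.118]
force: [-5.0, 1.6, 21.0]
grip_width: 0.216
```

```bash
python3 - <<'E'
from h import *
plan(482.6,-0.9,142.3,0.335+np.pi/2);s=sense();print(s["force"],s["wrist_torque"])
a=capture("side");b=capture("wrist");
cv2.imwrite("pics/m3.png",np.hstack([cv2.resize(a[140:240,210:310],(400,400),interpolation=2),cv2.resize(b[100:384,112:396],(400,400))])[:,:,::-1])
E
```

```text
{'pos': array([483.4,  -1.5, 134. ]), 'shift': array([-8.3,  0.8, -0.5]), 'cur': np.float64(1.908), 'j6': np.float64(-2.15), 'rx': np.float64(0.002), 'tilt': array([ 0.003, -0.001, -1.   ])} t 17.35
[[0.003, -0.331, 0.944], [-0.001, 0.944, 0.331], [-1.0, -0.002, 0.003]]
[-5.00713958  1.58278431 20.99596722] [ 0.32768712  1.30075539 -0.01195675]
```

View pics/m3.png

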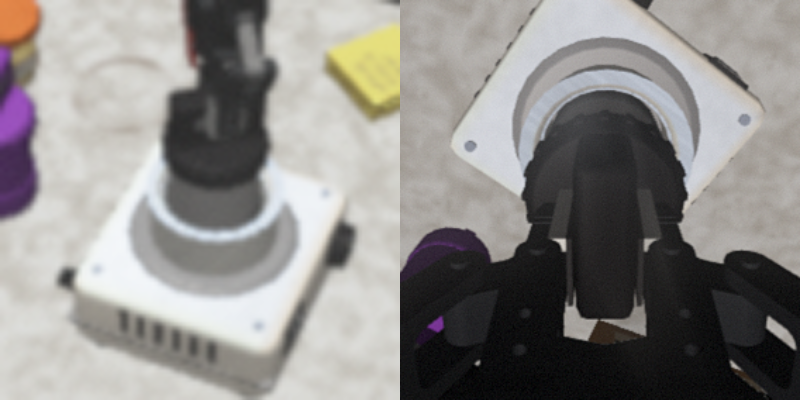

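Call:
jog_arm --increments '[{"x": -2.5,"y": 0,"z": 0,"rx": 0,"ry": 0,"rz": 0,"hand": 10},{"x": -2.5,"y": 0,"z": 0,"rx": 0,"ry": 0,"rz": 0,"hand": 10},{"x": -2.5,"y": 0,"z": 0,"rx": 0,"ry": 0,"rz": 0,"hand": 10},{"x": -2.5,"y": 0,"z": 0,"rx": 0,"ry": 0,"rz": 0,"hand": 10},{"x": 0,"y": 0,"z": 0,"rx": 0,"ry": 0,"rz": 0,"hand": 10}]'

```text
time_s: 18.08
eef_pos: [482.9, -1.4, 142.1]
ee_rot: [0.698, -0.119, 0.697, 0.118]
force: [-0.9, 0.6, 5.7]
grip_width: 0.213
```

Call:
jog_arm --increments '[{"x": -0.5,"y": 0,"z": 0,"rx": 0,"ry": 0,"rz": 0,"hand": 10},{"x": 0,"y": 0,"z": 0,"rx": 0,"ry": 0,"rz": 0,"hand": 24},{"x": 0,"y": 0,"z": 0,"rx": 0,"ry": 0,"rz": 0,"hand": 40},{"x": 0,"y": 0,"z": 0,"rx": 0,"ry": 0,"rz": 0,"hand": 50},{"x": 0,"y": 0,"z": 0,"rx": 0,"ry": 0,"rz": 0,"hand": 50}]'

```text
time_s: 18.7
eef_pos: [482.4, -1.3, 142.0]
ee_rot: [0.697, -0.119, 0.697, 0.119]
force: [-0.0, 0.3, 0.8]
grip_width: 0.585
```

Call:
jog_arm --increments '[{"x": -5,"y": 0,"z": 0,"rx": 0,"ry": 0,"rz": 0,"hand": 50},{"x": -10,"y": 0,"z": 0,"rx": 0,"ry": 0,"rz": 0,"hand": 50},{"x": -20,"y": 0,"z": 0,"rx": 0,"ry": 0,"rz": 0,"hand": 50},{"x": -25,"y": 0,"z": 0,"rx": 0,"ry": 0,"rz": 0,"hand": 50},{"x": 0,"y": 0,"z": 0,"rx": 0,"ry": 0,"rz": 0,"hand": 50}]'

```text
time_s: 19.32
eef_pos: [483.4, -1.5, 204.0]
ee_rot: [0.698, -0.119, 0.696, 0.118]
force: [0.2, 0.5, -0.1]
grip_width: 0.579
```

```bash
cat > chk.py <<'E'
from h import *
import sys
plan(482.6,-0.9,142.3);s=sense();print(s["force"])
a=capture("side");b=capture("wrist");T=capture("top")
cv2.imwrite("pics/fs.png",a[:,:,::-1])
a=cv2.resize(a,None,fx=4,fy=4,interpolation=2);b=cv2.resize(b,None,fx=2,fy=2)
for z,c in ((80,(0,255,0)),(87.5,(255,0,0))):
    for P in (box(58,20,122),circ(32.5,88)):
        for n,I,F in (("side",a,4),("wrist",b,2)):
            cv2.polylines(I,[(proj(n,pose(P,483,-1,.335,z),s)*F).astype(np.int32)],True,c,1)
u,v=(proj("side",[483,-1,150])[0]*4).astype(int);p,q=(proj("wrist",[483,-1,180],s)[0]*2).astype(int)
I1=a[max(v-200,0):,max(0,u-200):][:400,:400];I2=b[max(q-200,0):,max(0,p-200):][:400,:400]
h=min(len(I1),len(I2));cv2.imwrite(f"pics/{sys.argv[1]}.png",np.hstack([I1[:h],I2[:h]])[:,:,::-1])
cv2.imwrite(f"pics/{sys.argv[1]}t.png",T[:,:,::-1])
E
python3 chk.py f1
```

```text
{'pos': array([483.4,  -1.5, 204. ]), 'shift': array([61.7,  1. , -0.7]), 'cur': np.float64(1.908), 'j6': np.float64(-2.15), 'tilt': array([ 0.004, -0.001, -1.   ])} t 19.325
[[0.004, -0.331, 0.944], [-0.001, 0.944, 0.331], [-1.0, -0.002, 0.003]]
[ 0.23741498  0.49318514 -0.12889552]
```

View pics/f1.png

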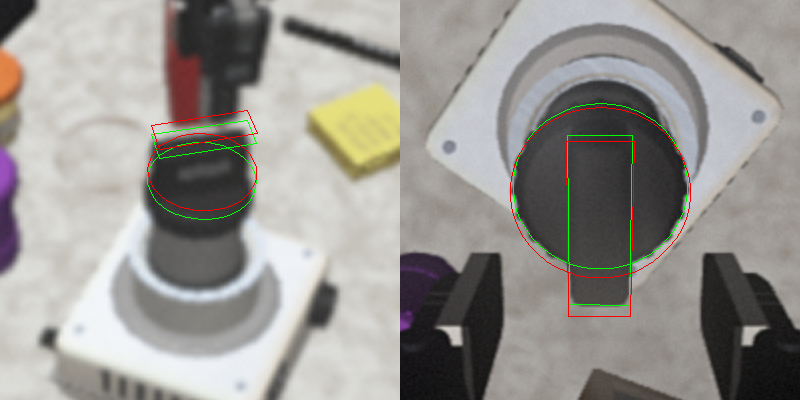

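Call:
jog_arm --increments '[{"x": -40,"y": 0,"z": 0,"rx": 0,"ry": 0,"rz": 0,"hand": 50},{"x": -40,"y": 0,"z": 0,"rx": 0,"ry": 0,"rz": 0,"hand": 50},{"x": 0,"y": 0,"z": 0,"rx": 0,"ry": 0,"rz": 0,"hand": 50},{"x": 0,"y": 0,"z": 0,"rx": 0,"ry": 0,"rz": 0,"hand": 50}]'

```text
time_s: 19.98
eef_pos: [482.1, -1.2, 280.7]
ee_rot: [0.696, -0.118, 0.698, 0.119]
force: [-0.3, -1.0, -1.7]
grip_width: 0.584
```

```bash
python3 chk.py f2
```

```text
{'pos': array([482.1,  -1.2, 280.7]), 'shift': array([138.4,  -0. ,   0.9]), 'cur': np.float64(1.908), 'j6': np.float64(-2.15), 'tilt': array([-0.002,  0.001, -1.   ])} t 19.975
[[-0.002, -0.331, 0.944], [0.001, 0.944, 0.331], [-1.0, 0.001, -0.002]]
[-0.34891577 -1.00601308 -1.66996613]
```

View pics/f2.png

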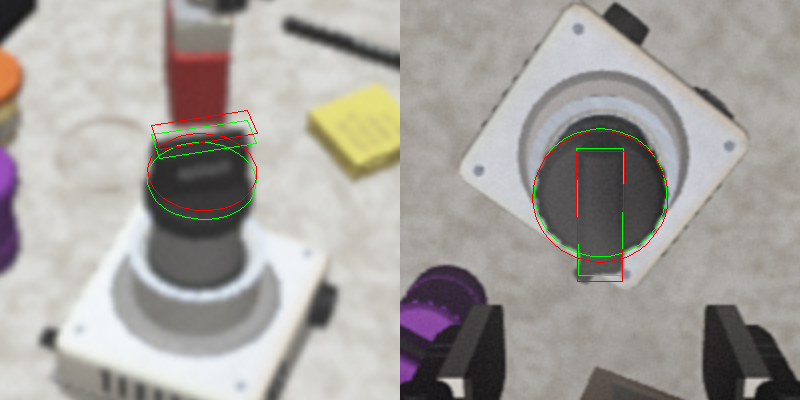

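View pics/fs.png

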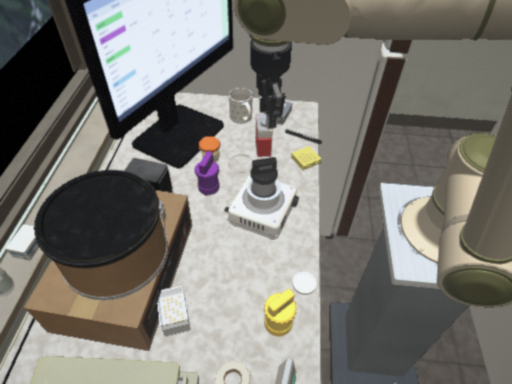

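```bash
python3 -c "
from rig import *
s=sense();print(s['dq'].round(3),s['time_s']);print(finish_job())"
```

```text
[ 0.002 -0.002 -0.006  0.001  0.001  0.   ] 20.125
the job is handed in; nothing more can be done
None
```

The jar is standing free and upright in the mill's well, keyed fully home, and it has had its one pulse. I handed the job in at 20.1 s. No verdict came back, so the checks below are my own readings.

- **Keying:** I read the hub's stopped angle from the wrist picture, about 0.335 rad, and turned the jar to match while carrying it. The key dropped straight into the slot without touching the teeth, so I never turned the jar under light pressure as the task describes. First contact came with the tool at 142.3 mm, exactly the height expected for a keyed jar.
- **Pulse:** I pressed until the plate reached its stop at 134.0 mm, about 8.3 mm lower. I held it there for over a second at about 21 N.
- **Release:** I let it rise to 142.1 mm, opened the fingers and backed off straight up.
- **Last checks:** In the wrist view the jar's outline matches the keyed height and not the unkeyed one. In the side view it sits a few pixels off the prediction, which I put down to the camera calibration. The tin, the cup and the look-alikes show no visible shift in the side view. I did not check the petri dish closely.
- **What went wrong on the way:** My first grasp closed on nothing above the grip bar. The fingertips sat about 30 mm higher than the stated tool point implied, so I regripped about 32 mm lower.

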